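# Clear the grinding-stone holder, the worn stones and latch it

### The job

Take the pin spanner from its saddle, engage both its pins in the two holes of the brass ring on the blue stone holder, and with both pins in, turn the ring clockwise (seen from above) as far as it goes, so that its red latch swings away from the worn stone. Press the yellow ejector slide right home to push that stone out, let the slide spring back, and put this and every other worn stone lying on the bench into the green scrap tub. When the holder is clear, latch the empty holder again by turning the ring fully back anticlockwise, again with both spanner pins in its holes; leave the spanner upright on its white saddle at the end, and do not disturb the red bottle or the amber jar.

Things in the scene. Friction and masses are not known exactly. Their poses are not given: they have to be found in the camera images.
- holder: blue stone holder bolted to the bench. Origin: on the ring's axis at bench level; z up. An L of 6 mm plate; a straight open-ended channel runs along its y, centred on x = -110 mm, floor at z = 6 mm, inner width 44 mm, walls (6 mm thick, to z = 46 mm) from y = -85 to -18 mm, two steel bridges over it (to z = 52 mm) hold the stone down, so it can only leave along +y, onto the open plate that reaches to y = 95 mm. The spring slide enters from -y.
- ring (a joint): turn of the brass retaining ring on its vertical axis, rad: 0 is the stop at the latched end, 0 to 0.08 at the start, grows clockwise seen from above, stop at 1.25 (fully open). Stiff (about 0.15 N m), stays where it is left.
- ring_top (a point): centre of the brass ring's top face (ring 108 mm across, 14 mm thick, top 54 mm above the bench); its frame turns with the ring. A red latch arm at the ring's level reaches along this frame's -x to 121 mm from the axis (level with the ring top) and hooks down in front of the stone until the ring is opened.
- ring_hole0 (a point): centre of the mouth, at the ring's top face, of one of the two spanner holes, 32 mm from the axis along +y of ring_top; 13 mm wide (tangentially) by 14 mm, 14 mm deep.
- ring_hole1 (a point): the other spanner hole, the same, opposite (32 mm along -y of ring_top).
- ejector (a joint): travel of the ejector slide, m: 0 at rest, 0.07 fully pressed (stop). It is pushed along the holder's +y against a spring, 2 N rising to 6 N, plus the stone's friction, and springs back when released.
- ejector_tab (a point): point to push on: on the rear (-y of the holder) face of the slide's upright yellow tab, 60 mm above the bench. The tab is 44 mm wide (holder's x), 12 mm thick, its top 78 mm above the bench; its axes are those of the holder. Push along the holder's +y.
- spanner_grip (a point): pin spanner, 0.3 kg: grip point at the middle of its upright orange stem (30 mm along its x, 16 mm thick along its y, 70 mm tall). z up. The stem stands on a steel crossbar 92 x 24 x 12 mm along x; the crossbar's underside is 54 mm below this point, the pin tips 66 mm below it.
- spanner_pin0 (a point): tip of one pin of the spanner: 8 mm thick, 12 mm long, tapered, pointing down; 32 mm along the spanner's +x from its stem.
- spanner_pin1 (a point): tip of the other pin, 32 mm along -x.
- rest_seat (a point): white saddle fixed on the bench: centre of its flat seat, 30 mm above the bench, 44 mm long (x), between two lips 8 mm high and 32 mm apart in y. The spanner's crossbar lies on the seat along x (either way round), its pins hanging down outside the two ends; the spanner stands there at the start.
- stone0_mid (a point): worn grinding stone, a plain terracotta-red block 64 x 40 x 36 mm (x, y, z) with a dark band low round its sides, about 0.2 kg; point at its centre, x along its length, z up. Stands at the start in the holder's channel, length along it, held by the ring's latch.
- stone1_mid (a point): worn grinding stone, a plain terracotta-red block 64 x 40 x 36 mm (x, y, z) with a dark band low round its sides, about 0.2 kg; point at its centre, x along its length, z up. Lies loose on the bench (may be absent).
- stone2_mid (a point): worn grinding stone, a plain terracotta-red block 64 x 40 x 36 mm (x, y, z) with a dark band low round its sides, about 0.2 kg; point at its centre, x along its length, z up. Lies loose on the bench (may be absent).
- stone3_mid (a point): worn grinding stone, a plain terracotta-red block 64 x 40 x 36 mm (x, y, z) with a dark band low round its sides, about 0.2 kg; point at its centre, x along its length, z up. Lies loose on the bench (may be absent).
- bin: open green scrap tub fixed on the bench, 200 x 150 mm outside (x, y), 70 mm high, walls and floor 5 mm; origin at the centre of its underside.
- oil_bottle: red bottle, 60 mm across, 140 mm tall, a bystander; origin under its centre.
- bolt_jar: amber jar, 76 mm across, 80 mm tall, a bystander; origin under its centre.
There are look-alikes about, which are no part of the job. Leave any black look-alike of the part that bears spanner_grip alone. Leave any pink look-alike of the part that bears stone3_mid alone.

How it is judged:
By the outcome, as a careful person would: the job done as asked, in the order asked, and still so for the second after the job is handed in, with the robot touching nothing.
Of stone1, stone2, stone3 only 1 to 3 are there at a start; the rules pass over those that are not, and their reading is None.
At some moment in a run one of stone1, stone2, stone3 may be knocked a few centimetres aside while the robot is not near it.
It also fails if it takes over 210 s, if anything falls off the work surface, if the arm or the gripper's body presses on something with over 40 N, if the wrist force passes 120 N, or if a joint passes its speed limit or range.

### The arm

A 6-joint arm with a two-finger parallel gripper is mounted at the origin on the work surface. World frame = base frame: x ahead of the robot, y to its left, z up, the work surface at z = 0. Lengths are in m, angles in rad, forces in N, time in s.
With the tool pointing down it reaches from about 0.325 to 0.85 m from the base axis. Payload 15.5 kg.
Tool frame: the origin (TCP) lies between the finger pads; the fingertips stand 17 mm ahead of it and the grasp point (between the pads) lies 2 mm behind it (r.nose_length is the distance from the TCP to the fingertips, in m); z points along the fingers, y is the line along which they close (so a half turn about z gives the same grasp; the last joint's range is limited). The gripper opens to 91 mm and grips with 3 to 60 N. Pads are 32 mm wide; open, the fingers measure 118 mm over their backs; the gripper's body (76 mm by 178 mm) begins 60 mm behind the grasp point.
Start: joints at [-0.096, 0.494, 1.345, -0, 1.302, -0.096], TCP at [0.625, 0, 0.231] pointing down, gripper open.
Joint ranges: [-2.91, 2.91], [-0.82, 2.16], [0.22, 2.67], [-1.22, 4.37], [0.12, 2.79], [-3.08, 3.08]. Speed limits (rad/s): [1.89, 1.89, 2.57, 3.01, 3.01, 3.01].

### API

Orientations are given as a 3x3 rotation matrix whose columns are the frame's x, y, z axes.
In Python, from plant import r, cams gives the robot as it stands.
- The arm moves only by the tool servo_tool, never from a script. Its argument "rows" is one flat list of numbers, 5 for each row, row after row: the finger opening in cm, from 0 to 9.12, then the shift along the tool's x, y, z in cm, then the turn about the tool's z in rad. In form: [hand, dx, dy, dz, yaw, hand, dx, dy, dz, yaw, ...]. A call has exactly 8 rows; each row is the pose to reach, as a shift and turn from the pose commanded when the call began, along the tool's axes at that moment; what a row does not reach only later rows make up. A row lasts 1/12 s, in which the tool goes at most 41.7 mm and 7.16 degrees, less where a joint would pass 70% of its speed; a pose out of reach is approached as far as the arm can. A call with a gripper value outside its range is refused whole. The fingers move at their own pace and stop on an object; "squeeze" is the grip in N (left out, the last holds). Time passes only in rows, so rows that repeat a pose let the fingers close, or fill a call up. It gives the time, the measured TCP pose, the force, the opening and the grip force at its end, in the units of the state.
- r.read_state(): the state, without advancing time (a new reading comes with each control period).
- cams.get_image(name): name is "scene" or "side" or "wrist"; returns a dict with "color" (420x560x3 uint8, red, green, blue), "camera_matrix" (3x3 intrinsics, pixels), "extrinsics" (4x4, takes a point from camera to world coordinates). Camera axes: x right, y up, looking along -z (the intrinsics and any distortion apply to the point x, -y, -z); pixel columns grow to the right and rows downward; lengths in m; the calibration is good to about 2 mm. A picture is of the moment at which its call begins. There is no depth.
- r.job_done(): hands the job in; it is judged then, once.
The state is a dict: "clock": time; "joints": joint angles; "dq": joint speeds; "tau": joint torques, N m; "ee_pos": TCP position; "ee_rot": TCP orientation; "wrist_force": force on the tool from outside, world axes, zero at the start; "moment": the same for the moment, N m; "gripper_width": opening from 0.0 (shut) to 1.0 (fully open); "grip_force": force on a finger pad.
Only numpy, scipy, OpenCV 4.12 (cv2) and the standard library are available. Lean on these libraries where they do the work, as an engineer would, in place of code of your own. Each camera call takes 0.05 s, during which the arm holds its last target. There are 200 camera calls.

## Working session

There is one attempt and no reset: what is moved stays moved. The work goes in short steps, Python scripts to look and compute and a tool call to move; the robot and the scene stay as the last step left them, time stands still between calls to the robot, and variables do not carry over. Pictures are saved under pics/ and viewed, at most 17 in all, crops included, and the job is handed in when it is done.

Besides the shell and the picture viewer there is one more tool, called after "Emit:" by a JSON object that holds its "api" and its "payload", one argument or row to a line. servo_tool: Moves the arm, as the interface text tells. Its arguments: {"type":"object","properties":{"rows":{"type":"array","items":{"type":"number"}},"squeeze":{"type":"number"}},"required":["rows"]}

```bash
ls; mkdir -p pics; python3 - <<'E'
from plant import r,cams
import cv2
for n in ("scene","side","wrist"):
    d=cams.get_image(n); cv2.imwrite(f"pics/{n}0.png",d["color"][:,:,::-1]); print(n,d["camera_matrix"].tolist(),d["extrinsics"].round(3).tolist(),[k for k in d])
print(r.read_state())
E
```

```text
pics
scene [[488.24860727033985, 0.0, 274.562959062759], [0.0, 488.24860727033985, 206.57692342268862], [0.0, 0.0, 1.0]] [[-0.763, -0.523, 0.381, 0.991], [0.647, -0.614, 0.453, 0.401], [-0.003, 0.592, 0.806, 0.904], [0.0, 0.0, 0.0, 1.0]] ['color', 'camera_matrix', 'extrinsics']
side [[465.85475403844976, 0.0, 273.506029696642], [0.0, 465.85475403844976, 211.95273754310028], [0.0, 0.0, 1.0]] [[-0.983, 0.123, -0.134, 0.449], [-0.182, -0.644, 0.743, 0.823], [0.005, 0.755, 0.656, 0.866], [0.0, 0.0, 0.0, 1.0]] ['color', 'camera_matrix', 'extrinsics']
wrist [[349.7769130235351, 0.0, 285.43103724792223], [0.0, 349.7769130235351, 207.52150249124563], [0.0, 0.0, 1.0]] [[1.0, -0.001, 0.001, 0.625], [0.0, 0.957, 0.289, 0.081], [-0.001, -0.289, 0.957, 0.384], [0.0, 0.0, 0.0, 1.0]] ['color', 'camera_matrix', 'extrinsics']
{'clock': 0.15, 'joints': array([-9.55019589e-02,  4.94047295e-01,  1.34591955e+00, -2.90996156e-05,
        1.30245051e+00, -9.55261676e-02]), 'dq': array([ 0.00110028, -0.00097576, -0.00077577, -0.00069888,  0.00012241,
       -0.00179054]), 'tau': array([ 1.45823004e-03, -8.79202652e+01, -3.82049453e+01,  7.07547739e-02,
        5.02106908e-02, -1.00879424e-04]), 'ee_pos': array([6.24775037e-01, 1.40652193e-05, 2.30494429e-01]), 'ee_rot': array([[-3.19147840e-05,  9.99999660e-01, -8.23622757e-04],
       [ 9.99999998e-01,  3.19565615e-05,  5.07109921e-05],
       [ 5.07372950e-05, -8.23621137e-04, -9.99999660e-01]]), 'wrist_force': array([-0.08427313,  0.54025893,  0.30573485]), 'moment': array([ 0.03044049,  0.03110224, -0.00822846]), 'grip_force': 0.0, 'gripper_width': 0.9984269382277763}
```

View pics/scene0.png

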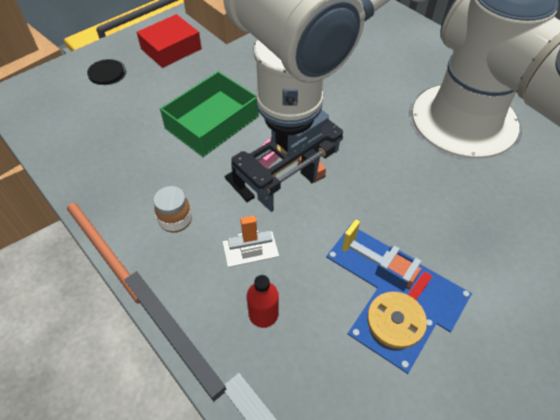

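View pics/side0.png

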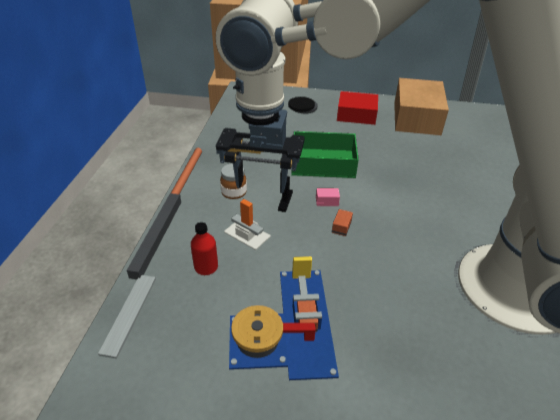

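The scene view shows the spanner on its saddle at about (250,230), the bottle at (263,303), the jar at (172,208), the tub at (210,112) and the ring at (398,320). In the side view a loose stone is at (343,222) with a pink look-alike at (328,197), and the holder is at (280,320).

View pics/wrist0.png

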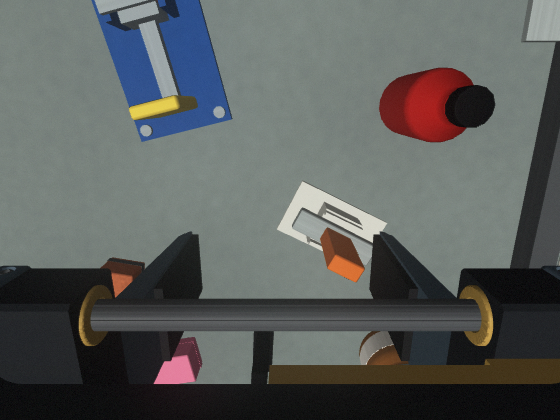

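```bash
cat > h.py <<'E'
import numpy as np, cv2
from plant import r,cams
def proj(d,P):
    E=d["extrinsics"];p=(np.atleast_2d(P)-E[:3,3])@E[:3,:3]
    q=p*[1,-1,-1]; q=q/q[:,2:]; return (q@d["camera_matrix"].T)[:,:2]
def ray(d,u,v):
    E=d["extrinsics"];a=np.linalg.inv(d["camera_matrix"])@[u,v,1]
    return E[:3,3],E[:3,:3]@(a*[1,-1,-1])
def plane(d,u,v,z):
    o,k=ray(d,u,v);return o+k*(z-o[2])/k[2]
def two(d1,p1,d2,p2):
    o1,k1=ray(d1,*p1);o2,k2=ray(d2,*p2)
    s=np.linalg.lstsq(np.c_[k1,-k2],o2-o1,rcond=None)[0]
    a,b=o1+k1*s[0],o2+k2*s[1];return (a+b)/2,np.linalg.norm(a-b)
def blobs(d,lo,hi,amin=60):
    hsv=cv2.cvtColor(d["color"],cv2.COLOR_RGB2HSV)
    m=cv2.inRange(hsv,np.array(lo),np.array(hi))
    m=cv2.morphologyEx(m,cv2.MORPH_OPEN,np.ones((3,3),np.uint8))
    cs=cv2.findContours(m,cv2.RETR_EXTERNAL,cv2.CHAIN_APPROX_NONE)[0]
    return sorted([c for c in cs if cv2.contourArea(c)>amin],key=cv2.contourArea)[::-1]
def cen(c):
    m=cv2.moments(c);return np.array([m["m10"],m["m01"]])/m["m00"]
COL=dict(stone=((5,140,90),(11,215,255)),orange=((8,200,120),(14,255,255)),brass=((17,100,120),(24,230,255)),yellow=((24,150,120),(32,255,255)),blue=((105,170,60),(118,255,255)),green=((60,120,40),(80,255,255)))
E
python3 - <<'E'
from h import *
for n in("scene","side","wrist"):
    im=cv2.imread(f"pics/{n}0.png");hsv=cv2.cvtColor(im,cv2.COLOR_BGR2HSV)
    pts=dict(scene=dict(ring=(380,330),tab=(352,234),stem=(249,228),stone=(405,267),latch=(420,286),plate=(380,350)),side=dict(ring=(245,342),tab=(302,266),stem=(247,212),stone=(343,218),st0=(307,310),latch=(298,328),plate=(265,355)),wrist={})[n]
    print(n,{k:hsv[v,u].tolist() for k,(u,v) in pts.items()})
E
```

```text
scene {'ring': [21, 136, 227], 'tab': [25, 169, 124], 'stem': [12, 190, 130], 'stone': [9, 146, 222], 'latch': [1, 191, 204], 'plate': [108, 170, 182]}
side {'ring': [20, 157, 187], 'tab': [24, 186, 122], 'stem': [11, 204, 105], 'stone': [9, 164, 185], 'st0': [9, 162, 186], 'latch': [1, 209, 162], 'plate': [112, 56, 50]}
wrist {}
```

The wrist view, where up is +y and right is +x, shows the spanner stem at (343,255), the yellow tab at (162,107), a loose stone at (122,275) and a pink one at (180,362). There is a dark object at (262,350).

```bash
python3 - <<'E'
from h import *
D={n:cams.get_image(n) for n in("scene","side","wrist")}
zz=dict(stone=.03,orange=.05,brass=.054,yellow=.07,green=.07,blue=.006)
for n,d in D.items():
    for k,(lo,hi) in COL.items():
        if k=="orange": lo=(8,180,90)
        for c in blobs(d,lo,hi,80)[:4]:
            p=cen(c);R=cv2.minAreaRect(c);print(n,k,p.round(1),"A",cv2.contourArea(c),"z",zz[k],plane(d,*p,zz[k]).round(3))
E
```

```text
scene stone [399.5 264.6] A 202.0 z 0.03 [0.479 0.188 0.03 ]
scene orange [248.8 228.5] A 240.5 z 0.05 [ 0.666 -0.07   0.05 ]
scene brass [396.7 319.2] A 2405.5 z 0.054 [0.585 0.267 0.054]
scene yellow [82.8 37.8] A 308.0 z 0.07 [ 0.627 -0.875  0.07 ]
scene yellow [350.1 235. ] A 156.0 z 0.07 [0.527 0.087 0.07 ]
scene blue [431.8 288.2] A 114.5 z 0.006 [0.457 0.261 0.006]
scene green [209.7 112.7] A 4708.5 z 0.07 [ 0.533 -0.39   0.07 ]
side stone [186.7 171.1] A 269.5 z 0.03 [ 0.913 -0.261  0.03 ]
side stone [342.6 219. ] A 227.0 z 0.03 [ 0.431 -0.13   0.03 ]
side stone [246.3 212.7] A 206.0 z 0.03 [ 0.692 -0.107  0.03 ]
side stone [306.2 305.8] A 159.0 z 0.03 [0.49  0.175 0.03 ]
side orange [246.2 211.7] A 202.0 z 0.05 [ 0.687 -0.089  0.05 ]
side brass [257.  327.2] A 1719.0 z 0.054 [0.582 0.267 0.054]
side yellow [302.  265.7] A 285.0 z 0.07 [0.512 0.094 0.07 ]
side blue [58.4 97.7] A 24978.5 z 0.006 [ 1.572 -0.663  0.006]
side blue [299.  347.6] A 3058.5 z 0.006 [0.492 0.268 0.006]
side blue [288.8 296.9] A 539.0 z 0.006 [0.534 0.138 0.006]
side green [327.7 154.9] A 2380.0 z 0.07 [ 0.497 -0.37   0.07 ]
wrist stone [338.9 260.3] A 781.0 z 0.03 [ 0.684 -0.087  0.03 ]
wrist stone [120.4 281.9] A 283.0 z 0.03 [ 0.438 -0.114  0.03 ]
wrist orange [345.1 267.7] A 480.0 z 0.05 [ 0.687 -0.086  0.05 ]
wrist brass [487.6 323.7] A 238.5 z 0.054 [ 0.846 -0.152  0.054]
wrist brass [ 81.5 328.4] A 94.0 z 0.054 [ 0.4   -0.158  0.054]
wrist yellow [153.5 107.4] A 613.5 z 0.07 [0.51  0.077 0.07 ]
wrist blue [187.6  28. ] A 1091.0 z 0.006 [0.529 0.151 0.006]
wrist blue [180.3  59.5] A 138.5 z 0.006 [0.519 0.122 0.006]
```

Emit:
{"api": "servo_tool", "payload": {
  "rows": [9,-2,2,0,-0.12,9,-4,4,0,-0.24,9,-6,6,0,-0.36,9,-8,8,0,-0.48,9,-10,10,0,-0.6,9,-11,11,0,-0.72,9,-12,12,0,-0.84,9,-12,12,0,-0.95]
}}

```text
clock: 0.97
ee_pos: [0.7463, -0.1222, 0.2301]
ee_rot: [[-0.816, 0.578, 0.0], [0.578, 0.816, -0.0], [-0.0, -0.0, -1.0]]
wrist_force: [0.5, -0.8, -0.1]
gripper_width: 0.986
grip_force: 0.0
```

```bash
python3 - <<'E'
from h import *
import time
ims=[]
for n in ("scene","side","wrist"):
    d=cams.get_image(n); np.savez(f"pics/{n}1.npz",**d); cv2.imwrite(f"pics/{n}1.png",d["color"][:,:,::-1]);ims.append(d["color"][:,:,::-1])
ims=[cv2.resize(ims[2],(560,420))]
for n in("scene","side"):
    d=dict(np.load(f"pics/{n}1.npz"))
    for c in blobs(d,*COL["stone"],60): print(n,cen(c).round(1),cv2.contourArea(c),plane(d,*cen(c),.03).round(3))
E
```

```text
scene [311.3 165.8] 391.5 [ 0.435 -0.124  0.03 ]
scene [399.6 264.7] 202.5 [0.48  0.188 0.03 ]
side [186.7 171.1] 269.5 [ 0.913 -0.261  0.03 ]
side [342.6 219. ] 227.0 [ 0.431 -0.13   0.03 ]
side [246.3 213. ] 199.5 [ 0.691 -0.106  0.03 ]
side [306.2 305.8] 159.0 [0.49  0.175 0.03 ]
```

View pics/wrist1.png

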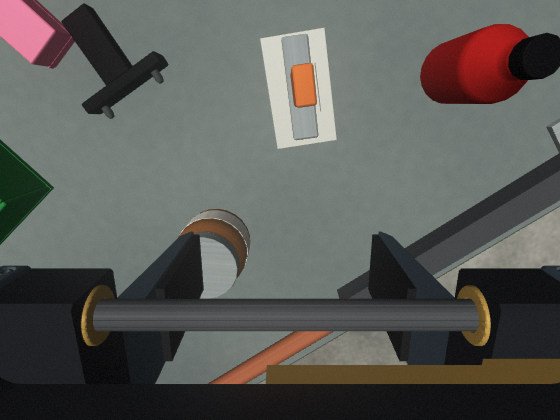

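View pics/scene1.png

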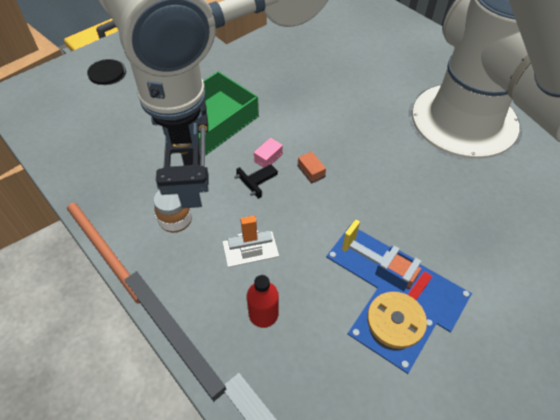

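The wrist view shows the spanner stem at (304,85) with its bar running from (295,35) to (308,138), and the bottle at (480,70). The black look-alike is at (122,72) and the jar at (215,265). The scene view shows one loose stone at (312,166) and the pink one at (268,152).

```bash
python3 - <<'E'
from h import *
d=dict(np.load("pics/wrist1.npz"))
hsv=cv2.cvtColor(d["color"],cv2.COLOR_RGB2HSV)
for u,v in((304,72),(304,85),(304,100),(317,85),(295,45),(305,128),(270,60),(318,130)):print((u,v),hsv[v,u])
for c in blobs(d,(5,150,80),(16,255,255),100):
    R=cv2.minAreaRect(c);b=cv2.boxPoints(R)
    print("or",cen(c).round(1),cv2.contourArea(c),R); P=np.array([plane(d,*q,.119) for q in b]);print(P.round(4).tolist(),P.mean(0).round(4),np.linalg.norm(np.diff(P,axis=0),axis=1).round(4),plane(d,*cen(c),.119).round(4))
m=((hsv[:,:,1]<60)&(hsv[:,:,2]>215)).astype(np.uint8)*255;m[200:]=0
for c in cv2.findContours(m,0,1)[0]:
    if cv2.contourArea(c)>300:
        R=cv2.minAreaRect(c);P=np.array([plane(d,*q,.0) for q in cv2.boxPoints(R)]);print("white",R,P.round(4).tolist(),P.mean(0).round(4))
# bottle: cap and jar in scene/side
for n in("scene","side"):
    e=dict(np.load(f"pics/{n}1.npz"))
    for c in blobs(e,(0,190,60),(3,255,255),300): x,y,w,h=cv2.boundingRect(c); print(n,"red",(x,y,w,h),plane(e,x+w/2,y+h-w*.35,.0).round(3),plane(e,x+w/2,y,.1).round(3))
E
```

```text
(304, 72) [ 11 179 220]
(304, 85) [ 11 179 218]
(304, 100) [ 11 179 214]
(317, 85) [ 25  20 153]
(295, 45) [ 83  14 163]
(305, 128) [ 75  12 164]
(270, 60) [ 33  14 214]
(318, 130) [ 30  12 208]
or [303.2  84.6] 835.0 ((302.9208068847656, 84.70791625976562), (42.1895751953125, 21.990324020385742), 84.2894058227539)
[[0.6593, -0.0566, 0.119], [0.6671, -0.0432, 0.119], [0.6924, -0.0566, 0.119], [0.6844, -0.0705, 0.119]] [ 0.6758 -0.0567  0.119 ] [0.0155 0.0286 0.016 ] [ 0.6757 -0.0564  0.119 ]
scene red (248, 285, 29, 42) [0.757 0.084 0.   ] [0.743 0.071 0.1  ]
side red (338, 92, 40, 31) [ 0.418 -0.807  0.   ] [ 0.427 -0.744  0.1  ]
side red (192, 233, 25, 41) [ 0.758  0.074 -0.   ] [0.752 0.061 0.1  ]
```

Emit:
{"api": "servo_tool", "payload": {
  "rows": [9,2,0.4,0,-0.06,8,5,0.8,0,-0.126,7,8,1.2,1,-0.126,6,9.5,1.3,3,-0.126,6,9.5,1.3,5,-0.126,6,9.5,1.3,6,-0.126,6,9.5,1.3,6,-0.126,6,9.5,1.3,6,-0.126]
}}

```text
clock: 1.78
ee_pos: [0.6755, -0.0543, 0.1711]
ee_rot: [[-0.879, 0.477, -0.0], [0.477, 0.879, -0.0], [0.0, -0.0, -1.0]]
wrist_force: [1.4, 0.8, 0.2]
gripper_width: 0.657
grip_force: 0.0
```

```bash
cat >> h.py <<'E'
def to(p,head=None):
    "shift in cm and yaw in the tool's axes to bring TCP to p with tool x at heading (deg)"
    s=r.read_state();R=s["ee_rot"];h=np.degrees(np.arctan2(R[1,0],R[0,0]))
    print("at",s["ee_pos"].round(4),"head",h.round(2),"F",s["wrist_force"].round(1),"w",round(s["gripper_width"]*9.12,2),"t",s["clock"])
    y=0 if head is None else -np.radians((head-h+180)%360-180)
    print("shift cm",(R.T@(np.array(p)-s["ee_pos"])*100).round(2),"yaw",round(y,3))
E
python3 -c "
from h import *
to([.6758,-.0567,.082],151.9)"
```

```text
at [ 0.6755 -0.0543  0.1711] head 151.54 F [1.4 0.8 0.2] w 5.99 t 1.7833
shift cm [-0.14 -0.2   8.91] yaw -0.006
```

Emit:
{"api": "servo_tool", "payload": {
  "rows": [6,-0.1,-0.2,2,0,6,-0.1,-0.2,4,0,6,-0.1,-0.2,6,0,6,-0.1,-0.2,8,0,6,-0.1,-0.2,8.9,0,6,-0.1,-0.2,8.9,0,4,-0.1,-0.2,8.9,0,3,-0.1,-0.2,8.9,0]
}}

```text
clock: 2.45
ee_pos: [0.6763, -0.0567, 0.0835]
ee_rot: [[-0.88, 0.475, 0.002], [0.475, 0.88, -0.0], [-0.002, 0.001, -1.0]]
wrist_force: [-1.2, -0.6, -0.2]
gripper_width: 0.544
grip_force: 0.0
```

Emit:
{"api": "servo_tool", "payload": {
  "rows": [2,0,0,0,0,1,0,0,0,0,0.5,0,0,0,0,0.5,0,0,0,0,0.5,0,0,0,0,0.5,0,0,0,0,0.5,0,0,0,0,0.5,0,0,0,0],
  "squeeze": 50
}}

```text
clock: 3.12
ee_pos: [0.6754, -0.0564, 0.0822]
ee_rot: [[-0.88, 0.475, 0.0], [0.475, 0.88, 0.0], [-0.0, 0.0, -1.0]]
wrist_force: [-0.7, 1.2, 4.7]
gripper_width: 0.175
grip_force: 50.0
```

```bash
python3 - <<'E'
from h import *
to([.6758,-.0567,.082],151.9)
ims=[]
for n in("scene","side"):
    d=cams.get_image(n);c=d["color"][:,:,::-1];c=c[180:290,180:320] if n=="scene" else c[150:260,180:320];ims.append(cv2.resize(c,None,fx=2.8,fy=2.8))
cv2.imwrite("pics/g2.png",np.hstack(ims))
E
```

```text
at [ 0.6754 -0.0564  0.0822] head 151.65 F [-0.7  1.2  4.7] w 1.6 t 3.1167
shift cm [-0.05 -0.01  0.02] yaw -0.004
```

View pics/g2.png

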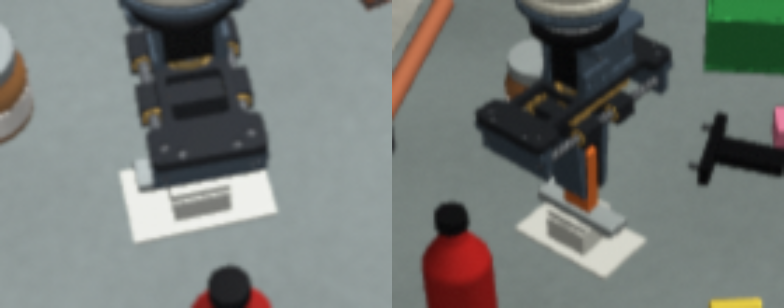

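The 1.6 cm opening matches the stem's thickness, and both cameras show the fingers on the orange stem over the saddle. I'll lift now.

Emit:
{"api": "servo_tool", "payload": {
  "rows": [0.5,0,0,-1,0,0.5,0,0,-3,0,0.5,0,0,-5,0,0.5,0,0,-8,0,0.5,0,0,-11,0,0.5,0,0,-14,0,0.5,0,0,-15,0,0.5,0,0,-15,0]
}}

```text
clock: 3.88
ee_pos: [0.6764, -0.0566, 0.235]
ee_rot: [[-0.88, 0.475, 0.005], [0.475, 0.88, -0.001], [-0.005, 0.001, -1.0]]
wrist_force: [0.3, -0.5, -2.4]
gripper_width: 0.178
grip_force: 50.0
```

```bash
python3 -c "
from h import *
to([.615,.162,.232],107)"
```

```text
at [ 0.6764 -0.0566  0.235 ] head 151.65 F [ 0.3 -0.5 -2.4] w 1.63 t 3.8833
shift cm [15.78 16.33  0.25] yaw 0.779
```

Emit:
{"api": "servo_tool", "payload": {
  "rows": [0.5,2,2,0,0.1,0.5,4.5,4.5,0,0.2,0.5,7,7,0,0.3,0.5,9.5,9.5,0,0.42,0.5,12,12,0,0.54,0.5,14,14.5,0,0.66,0.5,15.8,16.3,0,0.78,0.5,15.8,16.3,0,0.78]
}}

```text
clock: 4.55
ee_pos: [0.611, 0.1663, 0.2298]
ee_rot: [[-0.285, 0.959, -0.004], [0.959, 0.285, 0.001], [0.002, -0.003, -1.0]]
wrist_force: [-0.5, 0.2, -2.8]
gripper_width: 0.175
grip_force: 50.0
```

```bash
python3 - <<'E'
from h import *
import time
cams.get_image("side")
d=cams.get_image("wrist");np.savez("pics/wrist3.npz",**d);cv2.imwrite("pics/wrist3.png",d["color"][:,:,::-1])
to([.615,.162,.232],107)
hsv=cv2.cvtColor(d["color"],cv2.COLOR_RGB2HSV)
for c in blobs(d,(15,60,90),(26,255,255),1500):
    R=cv2.fitEllipse(cv2.convexHull(c));print(cen(c),R)
E
```

```text
at [0.6124 0.1628 0.2301] head 107.11 F [ 0.1 -0.1 -3.6] w 1.6 t 4.65
shift cm [-0.15  0.22 -0.19] yaw 0.002
[286.24653816  73.11611   ] ((286.2094421386719, 73.08303833007812), (120.6388168334961, 128.7761688232422), 0.04509381577372551)
```

View pics/wrist3.png

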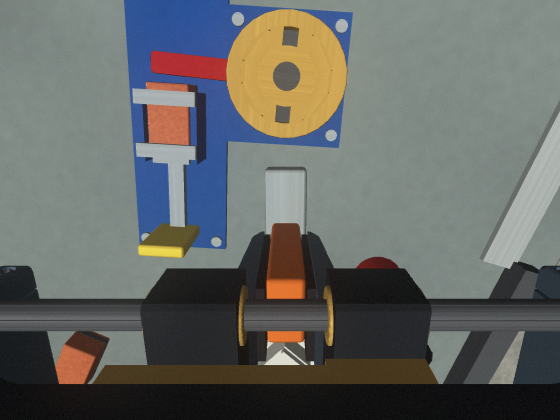

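The wrist view shows the ring at (286,73) with its holes at (291,36) and (283,115), and the latch pointing left. The spanner bar's end is at (286,168). The tab is at (168,240), and the latch crosses in front of the stone at (168,115).

```bash
python3 - <<'E'
from h import *
d=dict(np.load("pics/wrist3.npz"));hsv=cv2.cvtColor(d["color"],cv2.COLOR_RGB2HSV)
br=cv2.inRange(hsv,(15,60,110),(26,255,255));c=max(cv2.findContours(br,0,1)[0],key=cv2.contourArea)
disc=np.zeros_like(br);cv2.drawContours(disc,[cv2.convexHull(c)],-1,255,-1)
m=disc&~br; H=[]
for k in cv2.findContours(m,0,1)[0]:
    if cv2.contourArea(k)>80:
        R=cv2.minAreaRect(k);ctr=np.mean(cv2.boxPoints(R),0);P=np.array([plane(d,*q,.054) for q in cv2.boxPoints(R)])
        print(cen(k).round(1),cv2.contourArea(k),P.mean(0).round(4),np.linalg.norm(np.diff(P,axis=0),axis=1).round(4));H.append(P.mean(0))
el=cv2.fitEllipse(cv2.convexHull(c));hull=np.array([plane(d,*q[0],.054) for q in cv2.convexHull(c)])
(cx,cy),rad=cv2.minEnclosingCircle((hull[:,:2]*1000).astype(np.float32));print("ring",cx,cy,rad)
# tab, bar end, blue screws
for k in blobs(d,(18,150,100),(32,255,255),200):print("tab",cen(k),plane(d,*cen(k),.07).round(4))
b=((hsv[:,:,1]<40)&(hsv[:,:,2]>130)).astype(np.uint8)*255
row=np.where(b[190,240:330])[0]+240;print("bar cols",row.min(),row.max(),plane(d,row.mean(),190,.186).round(4))
row=np.where(b[172,240:330])[0]+240;print("bar cols",row.min(),row.max(),plane(d,row.mean(),172,.186).round(4))
print("barend row",plane(d,286,167,.188).round(4))
E
```

```text
[282.3 114. ] 189.0 [0.5873 0.2311 0.054 ] [0.0147 0.0122 0.0147]
[286.2  75.8] 561.0 [0.5811 0.2629 0.054 ] [0.0229 0.0229 0.0232]
[290.2  35.8] 226.5 [0.5749 0.2948 0.054 ] [0.0144 0.0121 0.0145]
ring 581.2661743164062 262.97540283203125 53.60739517211914
tab [292.97135471  72.61377768] [0.5862 0.2663 0.07  ]
tab [160.81468798 250.5216895 ] [0.5115 0.0737 0.07  ]
bar cols 240 329 [0.601  0.1947 0.186 ]
bar cols 240 329 [0.5981 0.2049 0.186 ]
barend row [0.5981 0.2083 0.188 ]
```

```bash
python3 -c "
from h import *
to([.5811,.2629,.150],101)"
```

```text
at [0.6124 0.1628 0.2301] head 107.11 F [ 0.1 -0.1 -3.6] w 1.6 t 4.65
shift cm [10.49 -0.03  8.01] yaw 0.107
```

Emit:
{"api": "servo_tool", "payload": {
  "rows": [0.5,2,0,0,0.02,0.5,4.5,0,0,0.04,0.5,7,0,2,0.06,0.5,9,0,4,0.08,0.5,10.5,0,6,0.107,0.5,10.5,0,7.5,0.107,0.5,10.5,0,8,0.107,0.5,10.5,0,8,0.107]
}}

```text
clock: 5.32
ee_pos: [0.5823, 0.2612, 0.1499]
ee_rot: [[-0.189, 0.982, -0.003], [0.982, 0.189, -0.001], [-0.001, -0.003, -1.0]]
wrist_force: [1.0, -0.1, -2.2]
gripper_width: 0.178
grip_force: 50.0
```

```bash
python3 -c "
from h import *
for n in('scene','side'):
    d=cams.get_image(n);np.savez(f'pics/{n}4.npz',**d);c=d['color'][:,:,::-1]
to([.5811,.2629,.106],101)"
```

```text
at [0.5835 0.2616 0.1522] head 100.81 F [ 0.2  0.8 -1.8] w 1.58 t 5.4167
shift cm [ 0.18 -0.22  4.62] yaw -0.003
```

Emit:
{"api": "servo_tool", "payload": {
  "rows": [0.5,0.1,-0.1,0.5,0,0.5,0.2,-0.2,1,0,0.5,0.2,-0.2,1.5,0,0.5,0.2,-0.2,2,0,0.5,0.2,-0.2,2.3,0,0.5,0.2,-0.2,2.3,0,0.5,0.2,-0.2,2.3,0,0.5,0.2,-0.2,2.3,0]
}}

```text
clock: 6.08
ee_pos: [0.5807, 0.2641, 0.1291]
ee_rot: [[-0.188, 0.982, 0.0], [0.982, 0.188, 0.0], [0.0, 0.0, -1.0]]
wrist_force: [-0.9, -0.0, -3.1]
gripper_width: 0.175
grip_force: 50.0
```

```bash
python3 -c "
from h import *
for n in('scene','side','side','side'):
    d=cams.get_image(n);np.savez(f'pics/{n}4.npz',**d);to([.5811,.2629,.106],101)
ims=[]
for n,(u,v) in(('scene',(397,300)),('side',(257,310))):
    d=np.load(f'pics/{n}4.npz');ims.append(cv2.resize(d['color'][v-50:v+55,u-60:u+60,::-1],None,fx=3.3,fy=3.3,interpolation=2))
cv2.imwrite('pics/i4.png',np.hstack(ims))"
```

```text
at [0.5808 0.2641 0.1292] head 100.83 F [ 0.3 -0.3 -2.3] w 1.58 t 6.1333
shift cm [-0.13  0.01  2.32] yaw -0.003
at [0.5807 0.2642 0.1291] head 100.83 F [ 0.4  0.4 -3.3] w 1.61 t 6.1833
shift cm [-0.13  0.01  2.31] yaw -0.003
at [0.5807 0.2642 0.1292] head 100.83 F [-0.2 -0.3 -3.3] w 1.6 t 6.2333
shift cm [-0.13  0.01  2.32] yaw -0.003
at [0.5807 0.2641 0.1291] head 100.83 F [-0.3  0.4 -2.3] w 1.55 t 6.2833
shift cm [-0.13  0.01  2.31] yaw -0.003
```

View pics/i4.png

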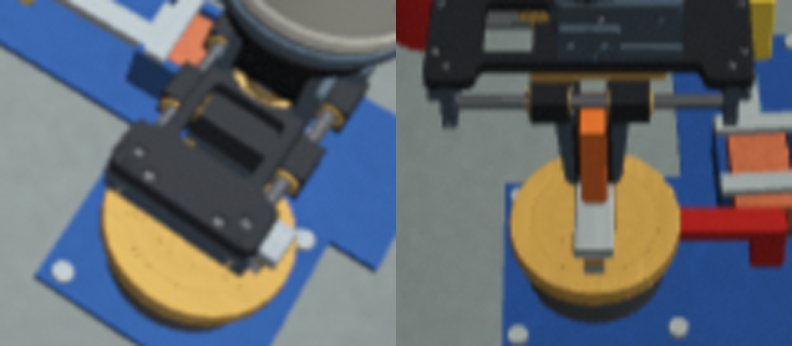

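The bar lines up with the far hole, which is visible at about (593,265) in the crop, just ahead of the pin. I'll insert slowly.

Emit:
{"api": "servo_tool", "payload": {
  "rows": [0.5,-0.15,0,0.2,0,0.5,-0.15,0,0.5,0,0.5,-0.15,0,0.8,0,0.5,-0.15,0,1.1,0,0.5,-0.15,0,1.3,0,0.5,-0.15,0,1.5,0,0.5,-0.15,0,1.5,0,0.5,-0.15,0,1.5,0]
}}

```text
clock: 6.95
ee_pos: [0.5808, 0.2626, 0.1138]
ee_rot: [[-0.188, 0.982, -0.0], [0.982, 0.188, -0.0], [-0.0, -0.0, -1.0]]
wrist_force: [-0.1, -0.1, -2.1]
gripper_width: 0.175
grip_force: 50.0
```

Emit:
{"api": "servo_tool", "payload": {
  "rows": [0.5,0,0,0.2,0,0.5,0,0,0.3,0,0.5,0,0,0.5,0,0.5,0,0,0.6,0,0.5,0,0,0.7,0,0.5,0,0,0.7,0,0.5,0,0,0.7,0,0.5,0,0,0.7,0]
}}

```text
clock: 7.62
ee_pos: [0.5809, 0.2626, 0.107]
ee_rot: [[-0.188, 0.982, 0.0], [0.982, 0.188, 0.0], [0.0, 0.0, -1.0]]
wrist_force: [-0.5, -0.0, -2.8]
gripper_width: 0.176
grip_force: 50.0
```

Emit:
{"api": "servo_tool", "payload": {
  "rows": [0.5,0,0,0,0.08,0.5,0,0,0,0.2,0.5,0,0,0,0.32,0.5,0,0,0,0.44,0.5,0,0,0,0.56,0.5,0,0,0,0.68,0.5,0,0,0,0.8,0.5,0,0,0,0.8,0.5]
}}

```text
invalid input
```

Emit:
{"api": "servo_tool", "payload": {
  "rows": [0.5,0,0,0,0.08,0.5,0,0,0,0.16,0.5,0,0,0,0.24,0.5,0,0,0,0.32,0.5,0,0,0,0.4,0.5,0,0,0,0.4,0.5,0,0,0,0.4,0.5,0,0,0,0.4]
}}

```text
clock: 8.28
ee_pos: [0.5809, 0.2626, 0.107]
ee_rot: [[0.207, 0.978, 0.0], [0.978, -0.207, 0.0], [0.0, 0.0, -1.0]]
wrist_force: [1.0, 0.0, -3.3]
gripper_width: 0.171
grip_force: 50.0
```

```bash
python3 -c "
from h import *
to([.5811,.2629,.106],29);print(r.read_state()['moment'])"
```

```text
at [0.5809 0.2626 0.107 ] head 78.07 F [ 1.   0.  -3.3] w 1.56 t 8.2833
shift cm [0.03 0.01 0.1 ] yaw 0.856
[-0.04014124 -0.08520464  0.0389752 ]
```

Emit:
{"api": "servo_tool", "payload": {
  "rows": [0.5,0,0,0,0.1,0.5,0,0,0,0.2,0.5,0,0,0,0.3,0.5,0,0,0,0.4,0.5,0,0,0,0.5,0.5,0,0,0,0.6,0.5,0,0,0,0.7,0.5,0,0,0,0.7]
}}

```text
clock: 8.95
ee_pos: [0.5807, 0.2628, 0.1069]
ee_rot: [[0.792, 0.61, -0.0], [0.61, -0.792, 0.0], [-0.0, -0.0, -1.0]]
wrist_force: [-0.6, 0.3, -2.1]
gripper_width: 0.171
grip_force: 50.0
```

```bash
python3 -c "
from h import *
to([.5811,.2629,.106],29);print(r.read_state()['moment'])
for n in('scene','side'):
    d=cams.get_image(n);np.savez(f'pics/{n}5.npz',**d)
ims=[]
for n,(u,v) in(('scene',(407,290)),('side',(267,310))):
    d=np.load(f'pics/{n}5.npz');ims.append(cv2.resize(d['color'][v-60:v+60,u-60:u+60,::-1],None,fx=3.3,fy=3.3,interpolation=2))
cv2.imwrite('pics/i5.png',np.hstack(ims))"
```

```text
at [0.5807 0.2628 0.1069] head 37.62 F [-0.6  0.3 -2.1] w 1.56 t 8.95
shift cm [0.04 0.02 0.09] yaw 0.15
[0.0240971  0.07786439 0.00306865]
```

View pics/i5.png

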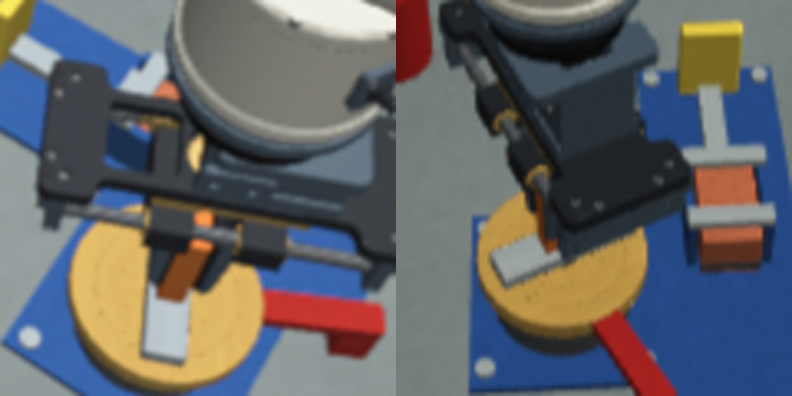

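The latch has swung well away from the stone, and I'll keep turning to the stop.

Emit:
{"api": "servo_tool", "payload": {
  "rows": [0.5,0,0,0,0.04,0.5,0,0,0,0.08,0.5,0,0,0,0.12,0.5,0,0,0,0.16,0.5,0,0,0,0.2,0.5,0,0,0,0.2,0.5,0,0,0,0.2,0.5,0,0,0,0.2]
}}

```text
clock: 9.72
ee_pos: [0.5805, 0.2631, 0.1069]
ee_rot: [[0.894, 0.449, -0.001], [0.449, -0.894, 0.0], [-0.0, -0.001, -1.0]]
wrist_force: [-2.4, 4.1, -1.1]
gripper_width: 0.175
grip_force: 50.0
```

```bash
python3 -c "
from h import *
to([.5811,.2629,.106],29);print(r.read_state()['moment'])"
```

```text
at [0.5805 0.2631 0.1069] head 26.65 F [-2.4  4.1 -1.1] w 1.6 t 9.7167
shift cm [0.04 0.04 0.09] yaw -0.041
[1.03537073 0.60257254 0.46143914]
```

Emit:
{"api": "servo_tool", "payload": {
  "rows": [0.5,0,0,0,0.03,0.5,0,0,0,0.05,0.5,0,0,0,0.05,0.5,0,0,0,0,0.5,0,0,0,-0.05,0.5,0,0,0,-0.07,0.5,0,0,0,-0.07,0.5,0,0,0,-0.07]
}}

```text
clock: 10.38
ee_pos: [0.581, 0.2625, 0.1069]
ee_rot: [[0.863, 0.505, 0.0], [0.505, -0.863, -0.0], [0.0, 0.0, -1.0]]
wrist_force: [0.2, 0.4, -3.2]
gripper_width: 0.171
grip_force: 50.0
```

Emit:
{"api": "servo_tool", "payload": {
  "rows": [0.5,0,0,-0.5,0,0.5,0,0,-1,0,0.5,0,0,-2,0,0.5,0,0,-4,0,0.5,0,0,-7,0,0.5,0,0,-10,0,0.5,0,0,-12,0,0.5,0,0,-12,0]
}}

```text
clock: 11.05
ee_pos: [0.5829, 0.2633, 0.2327]
ee_rot: [[0.863, 0.505, 0.008], [0.505, -0.863, 0.003], [0.008, 0.002, -1.0]]
wrist_force: [0.2, 1.1, -1.6]
gripper_width: 0.17
grip_force: 50.0
```

```bash
python3 -c "
from h import *
for n in ('side','side','side'): cams.get_image(n)
to([.6754,-.0564,.232],151.65)"
```

```text
at [0.5805 0.2625 0.2266] head 30.35 F [ 0.2  0.5 -4.1] w 1.57 t 11.2
shift cm [-7.92 32.31 -0.54] yaw -2.117
```

Emit:
{"api": "servo_tool", "payload": {
  "rows": [0.5,-0.5,2,0,0.1,0.5,-1.5,6,0,0.2,0.5,-2.5,10,0,0.3,0.5,-3.5,14,0,0.42,0.5,-4.5,18,0,0.54,0.5,-5.5,22,0,0.66,0.5,-6.5,26,0,0.78,0.5,-7,29,0,0.9]
}}

```text
clock: 11.87
ee_pos: [0.6665, -0.0264, 0.2252]
ee_rot: [[0.93, -0.369, -0.003], [-0.369, -0.93, -0.0], [-0.002, 0.001, -1.0]]
wrist_force: [1.0, -0.3, -2.6]
gripper_width: 0.175
grip_force: 50.0
```

```bash
python3 -c "
from h import *
for n in ('side','side','side'): d=cams.get_image(n)
to([.6754,-.0564,.110],-28.35)
for c in blobs(d,*COL['stone'],60): print(cen(c).round(1),cv2.contourArea(c),plane(d,*cen(c),.03).round(3))
"
```

```text
at [ 0.6668 -0.0254  0.2249] head -21.45 F [-1.1  0.3 -1.6] w 1.56 t 12.0167
shift cm [ 1.97  2.56 11.49] yaw 0.12
[186.7 171.2] 271.5 [ 0.913 -0.26   0.03 ]
[342.6 219. ] 227.0 [ 0.431 -0.131  0.03 ]
[306.2 305.8] 159.0 [0.49  0.175 0.03 ]
[309.  322.1] 89.0 [0.478 0.217 0.03 ]
[248.6 178. ] 81.5 [ 0.72  -0.262  0.03 ]
```

Emit:
{"api": "servo_tool", "payload": {
  "rows": [0.5,1,1.3,0,0.06,0.5,1.97,2.56,0,0.12,0.5,1.97,2.56,2,0.12,0.5,1.97,2.56,5,0.12,0.5,1.97,2.56,8,0.12,0.5,1.97,2.56,10.5,0.12,0.5,1.97,2.56,11.5,0.12,0.5,1.97,2.56,11.5,0.12]
}}

```text
clock: 12.68
ee_pos: [0.674, -0.0528, 0.1087]
ee_rot: [[0.883, -0.469, -0.006], [-0.469, -0.883, 0.001], [-0.006, 0.002, -1.0]]
wrist_force: [-1.1, 0.3, -3.2]
gripper_width: 0.173
grip_force: 50.0
```

```bash
python3 -c "
from h import *
for n in ('side','side','side'): d=cams.get_image(n)
to([.6754,-.0564,.0824],-28.35)
"
```

```text
at [ 0.6769 -0.0537  0.1133] head -28.04 F [ 1.3  0.4 -1.7] w 1.56 t 12.8333
shift cm [-0.01  0.31  3.09] yaw 0.005
```

Emit:
{"api": "servo_tool", "payload": {
  "rows": [0.5,0,0.2,0.4,0,0.5,0,0.3,0.8,0,0.5,0,0.3,1.2,0,0.5,0,0.3,1.2,0,0.5,0,0.3,1.2,0,0.5,0,0.3,1.2,0,0.5,0,0.3,1.2,0,0.5,0,0.3,1.2,0]
}}

```text
clock: 13.5
ee_pos: [0.6748, -0.0566, 0.1001]
ee_rot: [[0.882, -0.471, 0.0], [-0.471, -0.882, -0.0], [0.0, -0.0, -1.0]]
wrist_force: [0.7, -0.5, -1.6]
gripper_width: 0.173
grip_force: 50.0
```

```bash
python3 -c "
from h import *
to([.6754,-.0564,.0824],-28.35)
"
```

```text
at [ 0.6748 -0.0566  0.1001] head -28.08 F [ 0.7 -0.5 -1.6] w 1.58 t 13.5
shift cm [ 0.04 -0.05  1.77] yaw 0.005
```

Emit:
{"api": "servo_tool", "payload": {
  "rows": [0.5,0,0,0.5,0,0.5,0,0,1,0,0.5,0,0,1.4,0,0.5,0,0,1.7,0,0.5,0,0,1.75,0,0.5,0,0,1.75,0,0.5,0,0,1.75,0,0.5,0,0,1.75,0]
}}

```text
clock: 14.17
ee_pos: [0.6747, -0.0566, 0.0822]
ee_rot: [[0.882, -0.471, -0.0], [-0.471, -0.882, 0.0], [-0.0, 0.0, -1.0]]
wrist_force: [0.4, -0.6, -3.2]
gripper_width: 0.171
grip_force: 50.0
```

Emit:
{"api": "servo_tool", "payload": {
  "rows": [1.8,0,0,0,0,2.5,0,0,0,0,3,0,0,0,0,4,0,0,0,0,5,0,0,0,0,5,0,0,0,0,5,0,0,0,0,5,0,0,0,0]
}}

```text
clock: 14.83
ee_pos: [0.6747, -0.0566, 0.0824]
ee_rot: [[0.882, -0.471, 0.0], [-0.471, -0.882, 0.0], [0.0, -0.0, -1.0]]
wrist_force: [0.4, -0.8, 0.1]
gripper_width: 0.549
grip_force: 0.0
```

Emit:
{"api": "servo_tool", "payload": {
  "rows": [5,0,0,-1,0,5,0,0,-3,0,5,0,0,-6,0,5,0,0,-9,0,5,0,0,-12,0,5,0,0,-15,0,5,0,0,-15,0,5,0,0,-15,0]
}}

```text
clock: 15.5
ee_pos: [0.6756, -0.0568, 0.2351]
ee_rot: [[0.882, -0.471, 0.004], [-0.471, -0.882, -0.001], [0.004, -0.001, -1.0]]
wrist_force: [0.1, 0.7, -0.2]
gripper_width: 0.546
grip_force: 0.0
```

```bash
python3 - <<'E'
from h import *
d=dict(np.load("pics/wrist3.npz"));hsv=cv2.cvtColor(d["color"],cv2.COLOR_RGB2HSV)
b=cv2.inRange(hsv,(105,150,60),(120,255,255))
for side in(0,1):
    pts=[]
    for v in (range(20,230,5) if side==0 else range(155,240,5)):
        u=np.where(b[v,100:240])[0]
        if len(u): pts.append(plane(d,100+(u.min() if side==0 else u.max()),v,.006)[:2])
    vx,vy,x0,y0=cv2.fitLine(np.float32(pts),cv2.DIST_HUBER,0,.001,.001).ravel();a=np.degrees(np.arctan2(vy,vx))%180
    H=np.array([np.cos(np.radians(a)),np.sin(np.radians(a))]);X=np.array([H[1],-H[0]])
    print("edge head",a,"holder x mm",(np.array([x0,y0])-[.5811,.2629])@X*1000)
a=np.radians(a)
k=[c for c in blobs(d,(18,150,60),(34,255,255),200) if cen(c)[1]>200]
for c in k:
    for V,z in((170,.078),):
        bm=np.zeros_like(b);cv2.drawContours(bm,[c],-1,255,-1);m=((bm>0)&(hsv[:,:,2]>V)).astype(np.uint8)
        cc=max(cv2.findContours(m,0,1)[0],key=cv2.contourArea);P=np.array([plane(d,*q,z)[:2] for q in cv2.boxPoints(cv2.minAreaRect(cc))])
        print("tab",cv2.minAreaRect(cc),P.round(4).tolist(),P.mean(0).round(4),np.linalg.norm(np.diff(P,axis=0),axis=1).round(4),[( (P.mean(0)-[.5811,.2629])@v*1000).round(1) for v in(X,H)])
for n in("side","side"): e=cams.get_image(n)
to([.5,.0,.2])
E
```

```text
edge head 103.57997 holder x mm -159.08979851621794
edge head 104.16848 holder x mm -62.07426236506833
tab ((159.9739532470703, 250.9556427001953), (42.559146881103516, 10.06928825378418), 3.2704875469207764) [[0.4939, 0.0674], [0.4926, 0.0778], [0.5315, 0.0872], [0.5332, 0.0769]] [0.5128 0.0773] [0.0105 0.0401 0.0105] [np.float64(-111.7), np.float64(-163.2)]
at [ 0.6743 -0.0566  0.2321] head -28.09 F [-0.2 -0.2  0.7] w 5.01 t 15.6
shift cm [-18.04   3.21   3.23] yaw 0
```

Emit:
{"api": "servo_tool", "payload": {
  "rows": [4,0,0,0,-0.12,3,0,0,0,-0.24,2,0,0,0,-0.36,1,0,0,0,-0.48,0,0,0,0,-0.6,0,0,0,0,-0.72,0,0,0,0,-0.84,0,0,0,0,-0.96],
  "squeeze": 10
}}

```text
clock: 16.27
ee_pos: [0.674, -0.0565, 0.2309]
ee_rot: [[0.889, 0.458, -0.003], [0.458, -0.889, 0.0], [-0.002, -0.002, -1.0]]
wrist_force: [0.1, 0.2, -0.1]
gripper_width: 0.014
grip_force: 0.0
```

Emit:
{"api": "servo_tool", "payload": {
  "rows": [0,0,0,0,-0.12,0,0,0,0,-0.24,0,0,0,0,-0.36,0,0,0,0,-0.48,0,0,0,0,-0.6,0,0,0,0,-0.72,0,0,0,0,-0.84,0,0,0,0,-0.96]
}}

```text
clock: 16.93
ee_pos: [0.674, -0.0565, 0.2309]
ee_rot: [[0.135, 0.991, -0.003], [0.991, -0.135, 0.0], [0.0, -0.003, -1.0]]
wrist_force: [0.4, 0.2, 0.6]
gripper_width: 0.006
grip_force: 0.0
```

```bash
python3 -c "
from h import *
d=cams.get_image('side');d=cams.get_image('wrist');to([.5235,.0375,.15],103.9)
"
```

```text
at [ 0.6741 -0.0565  0.231 ] head 82.09 F [-0.1 -0.4  0.1] w 0.08 t 17.0333
shift cm [  7.24 -16.19   8.14] yaw -0.381
```

Emit:
{"api": "servo_tool", "payload": {
  "rows": [0,1.5,-3,0,-0.06,0,3,-6.5,0,-0.12,0,4.5,-10,0,-0.2,0,6,-13,2,-0.28,0,7.2,-16.2,4,-0.34,0,7.2,-16.2,6.5,-0.38,0,7.2,-16.2,8,-0.38,0,7.2,-16.2,8,-0.38]
}}

```text
clock: 17.7
ee_pos: [0.5221, 0.0378, 0.1496]
ee_rot: [[-0.233, 0.972, -0.005], [0.972, 0.233, 0.0], [0.001, -0.005, -1.0]]
wrist_force: [0.3, -0.7, -0.5]
gripper_width: 0.003
grip_force: 0.0
```

```bash
python3 -c "
from h import *
for i in range(3):d=cams.get_image('side')
to([.5235,.0375,.062],103.9)
d=cams.get_image('wrist');np.savez('pics/wrist6.npz',**d);cv2.imwrite('pics/wrist6.png',d['color'][:,:,::-1])
"
```

```text
at [0.5249 0.0373 0.1529] head 103.53 F [ 0.9 -0.9  0. ] w 0.06 t 17.85
shift cm [ 0.06 -0.14  9.09] yaw -0.006
```

View pics/wrist6.png

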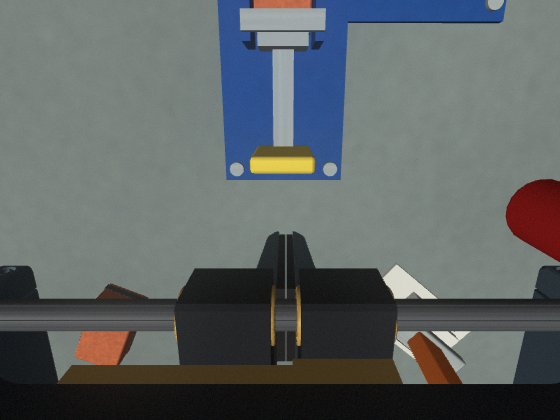

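The closed fingers at (287,250) are in line with the tab at (282,165), so I'll descend and push.

Emit:
{"api": "servo_tool", "payload": {
  "rows": [0,0,-0.1,2,0,0,0,-0.1,4,0,0,0,-0.1,6,0,0,0,-0.1,8,0,0,0,-0.1,9,0,0,0,-0.1,9,0,0,0,-0.1,9,0,0,0,-0.1,9,0]
}}

```text
clock: 18.57
ee_pos: [0.5243, 0.0371, 0.0636]
ee_rot: [[-0.236, 0.972, 0.002], [0.972, 0.236, -0.0], [-0.0, 0.002, -1.0]]
wrist_force: [-0.5, -0.7, 0.8]
gripper_width: 0.008
grip_force: 0.0
```

Emit:
{"api": "servo_tool", "payload": {
  "rows": [0,0.5,0,0,0,0,1,0,0,0,0,1.5,0,0,0,0,2,0,0,0,0,2.5,0,0,0,0,3,0,0,0,0,3.5,0,0,0,0,3.5,0,0,0]
}}

```text
clock: 19.23
ee_pos: [0.5152, 0.0721, 0.0625]
ee_rot: [[-0.237, 0.971, 0.0], [0.971, 0.237, 0.0], [0.0, 0.0, -1.0]]
wrist_force: [0.9, -2.5, 1.4]
gripper_width: 0.006
grip_force: 1.2
```

```bash
python3 -c "
from h import *
to([.4743+.24*.115,.2365-.971*.115,.062],103.9)
"
```

```text
at [0.5152 0.0721 0.0625] head 103.73 F [ 0.9 -2.5  1.4] w 0.06 t 19.2333
shift cm [ 5.44 -0.04  0.05] yaw -0.003
```

Emit:
{"api": "servo_tool", "payload": {
  "rows": [0,0.6,0,0,0,0,1.2,0,0,0,0,1.8,0,0,0,0,2.4,0,0,0,0,3,0,0,0,0,3.6,0,0,0,0,4.2,0,0,0,0,4.5,0,0,0]
}}

```text
clock: 19.9
ee_pos: [0.5048, 0.1152, 0.0625]
ee_rot: [[-0.237, 0.972, 0.001], [0.972, 0.237, -0.0], [-0.0, 0.001, -1.0]]
wrist_force: [2.0, -6.7, 3.2]
gripper_width: 0.003
grip_force: 3.5
```

Emit:
{"api": "servo_tool", "payload": {
  "rows": [0,0.2,0,0,0,0,0.4,0,0,0,0,0.6,0,0,0,0,0.8,0,0,0,0,0.9,0,0,0,0,0.9,0,0,0,0,0.9,0,0,0,0,0.9,0,0,0]
}}

```text
clock: 20.57
ee_pos: [0.5029, 0.1231, 0.0625]
ee_rot: [[-0.237, 0.972, 0.001], [0.972, 0.237, -0.001], [-0.001, 0.001, -1.0]]
wrist_force: [3.1, -10.1, 3.4]
gripper_width: 0.002
grip_force: 5.0
```

Emit:
{"api": "servo_tool", "payload": {
  "rows": [0,0.1,0,0,0,0,0.2,0,0,0,0,0.3,0,0,0,0,0.4,0,0,0,0,0.4,0,0,0,0,0.4,0,0,0,0,0.4,0,0,0,0,0.4,0,0,0]
}}

```text
clock: 21.23
ee_pos: [0.5027, 0.1239, 0.0626]
ee_rot: [[-0.238, 0.971, 0.002], [0.971, 0.238, -0.005], [-0.005, 0.0, -1.0]]
wrist_force: [8.4, -51.0, 4.6]
gripper_width: 0.006
grip_force: 25.3
```

At the stop. I'll back off and let the slide spring back.

Emit:
{"api": "servo_tool", "payload": {
  "rows": [0,-0.8,0,0,0,0,-2,0,0,0,0,-3.5,0,0,0,0,-5,0,0,0,0,-7,0,0,0,0,-9,0,0,0,0,-10,0,-2,0,0,-10,0,-4,0]
}}

```text
clock: 21.9
ee_pos: [0.5247, 0.0286, 0.1019]
ee_rot: [[-0.235, 0.972, -0.003], [0.972, 0.235, 0.0], [0.001, -0.003, -1.0]]
wrist_force: [0.3, 0.6, -0.1]
gripper_width: 0.005
grip_force: 0.0
```

Emit:
{"api": "servo_tool", "payload": {
  "rows": [2,0,0,-2,0,4,0,0,-4,0,6,0,0,-7,0,7,0,0,-10,0,8,2,0,-12,0,8,5,0,-13,0,8,8,0,-13,0,8,8,0,-13,0]
}}

```text
clock: 22.57
ee_pos: [0.5049, 0.1118, 0.233]
ee_rot: [[-0.239, 0.971, 0.0], [0.971, 0.239, 0.002], [0.002, 0.0, -1.0]]
wrist_force: [-0.2, 0.1, -0.1]
gripper_width: 0.559
grip_force: 0.0
```

```bash
python3 -c "
from h import *
d=cams.get_image('scene');np.savez('pics/scene7.npz',**d)
d=cams.get_image('side');np.savez('pics/side7.npz',**d)
d=cams.get_image('wrist');np.savez('pics/wrist7.npz',**d);cv2.imwrite('pics/wrist7.png',d['color'][:,:,::-1])
to([.5235,.0375,.062],103.9)
"
```

```text
at [0.5059 0.1082 0.2321] head 103.75 F [-0.  -0.4 -1.1] w 6.28 t 22.7167
shift cm [-7.29  0.04 17.01] yaw -0.003
```

View pics/wrist7.png

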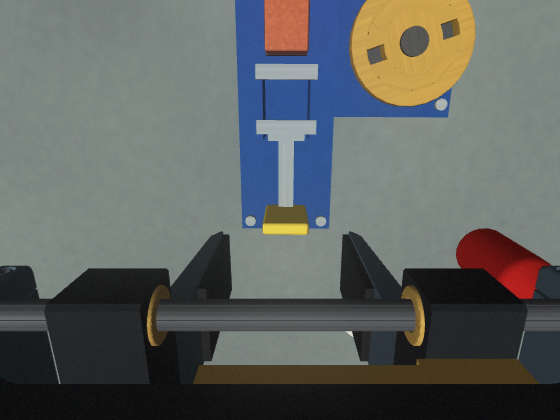

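The slide is back, with the tab at (285,218). The stone is out on the plate at about (287,25), its rear edge at row 50, and the ring's holes at (376,55) and (450,30) show it open.

```bash
python3 -c "
from h import *
d=dict(np.load('pics/wrist7.npz'))
y=np.array([-.24,.971,0])
for c in blobs(d,(3,110,80),(14,235,255),200)[:2]:
    x,yy,w,h=cv2.boundingRect(c);print(x,yy,w,h)
P0,P1=plane(d,265.5,50,.042),plane(d,308.5,51,.042);print(P0,P1,np.linalg.norm(P0-P1))
C=(P0+P1)/2+.032*y;print('centre',C,'holder',(C[:2]-[.5811,.2629])@np.array([[.971,-.24],[.24,.971]]))
for n in('scene','side'):
    e=dict(np.load(f'pics/{n}7.npz'))
    for c in blobs(e,*COL['stone'],60): print(n,cen(c).round(1),cv2.contourArea(c),plane(e,*cen(c),.03).round(3))
to([C[0],C[1],.12],103.9)
"
```

```text
265 0 44 51
[0.45738276 0.2272503  0.042     ] [0.49540315 0.23574752 0.042     ] 0.03895834296452212
centre [0.46871295 0.26257091 0.042     ] holder [-0.1092068   0.02665334]
scene [432.6 287.6] 619.5 [0.469 0.265 0.03 ]
scene [325.1 159.9] 375.5 [ 0.397 -0.117  0.03 ]
side [310.7 339.9] 488.5 [0.469 0.261 0.03 ]
side [186.7 171.1] 269.5 [ 0.913 -0.261  0.03 ]
side [356.4 223. ] 233.0 [ 0.394 -0.122  0.03 ]
side [247.  212.6] 202.5 [ 0.69  -0.108  0.03 ]
at [0.5059 0.1082 0.2321] head 103.75 F [-0.  -0.4 -1.1] w 6.28 t 22.7167
shift cm [15.88  0.07 11.22] yaw -0.003
```

Emit:
{"api": "servo_tool", "payload": {
  "rows": [6.5,3,0,0,0,6.5,6.5,0,0,0,6.5,10,0,0,0,6.5,13,0,2,0,6.5,15.7,0,5,0,6.5,15.9,0,8,0,6.5,15.9,0,11,0,6.5,15.9,0,11,0]
}}

```text
clock: 23.38
ee_pos: [0.4661, 0.2611, 0.1176]
ee_rot: [[-0.237, 0.972, -0.007], [0.972, 0.237, -0.003], [-0.001, -0.008, -1.0]]
wrist_force: [-1.8, -0.6, -1.1]
gripper_width: 0.713
grip_force: 0.0
```

```bash
python3 -c "
from h import *
for i in range(3):d=cams.get_image('side')
to([.4687,.2626,.030],103.9)
"
```

```text
at [0.4693 0.262  0.1233] head 103.63 F [ 0.8 -0.3  0.8] w 6.48 t 23.5333
shift cm [ 0.07 -0.05  9.33] yaw -0.005
```

Emit:
{"api": "servo_tool", "payload": {
  "rows": [6.5,0,0,2,0,6.5,0,0,4,0,6.5,0,0,6,0,6.5,0,0,8,0,6.5,0,0,9.2,0,6.5,0,0,9.2,0,6.5,0,0,9.2,0,6.5,0,0,9.2,0]
}}

```text
clock: 24.2
ee_pos: [0.4698, 0.2628, 0.0322]
ee_rot: [[-0.236, 0.972, 0.002], [0.972, 0.236, 0.001], [0.0, 0.002, -1.0]]
wrist_force: [0.1, 0.9, 1.0]
gripper_width: 0.712
grip_force: 0.0
```

Emit:
{"api": "servo_tool", "payload": {
  "rows": [5.5,0,0,0,0,4.5,0,0,0,0,3.5,0,0,0,0,3,0,0,0,0,3,0,0,0,0,3,0,0,0,0,3,0,0,0,0,3,0,0,0,0],
  "squeeze": 30
}}

```text
clock: 24.87
ee_pos: [0.4687, 0.2627, 0.0308]
ee_rot: [[-0.237, 0.972, 0.001], [0.972, 0.237, 0.0], [0.0, 0.001, -1.0]]
wrist_force: [-0.8, -1.0, 8.0]
gripper_width: 0.439
grip_force: 30.0
```

Emit:
{"api": "servo_tool", "payload": {
  "rows": [3,0,0,-1,0,3,0,0,-3,0,3,0,0,-6,0,3,0,0,-9,0,3,0,0,-12,0,3,0,0,-15,0,3,0,0,-18,0,3,0,0,-20,0]
}}

```text
clock: 25.53
ee_pos: [0.4687, 0.2627, 0.2339]
ee_rot: [[-0.237, 0.972, 0.002], [0.972, 0.237, 0.001], [0.0, 0.003, -1.0]]
wrist_force: [0.7, -0.4, -0.8]
gripper_width: 0.433
grip_force: 30.0
```

```bash
python3 -c "
from h import *
d=cams.get_image('scene');np.savez('pics/scene8.npz',**d)
d=cams.get_image('side');np.savez('pics/side8.npz',**d)
for c in blobs(d,*COL['stone'],60): print(cen(c).round(1),cv2.contourArea(c),plane(d,*cen(c),.03).round(3))
# tub rim outline
for n in('side',):
    for c in blobs(d,(55,100,30),(85,255,255),500): 
        q=cv2.boxPoints(cv2.minAreaRect(c));print([plane(d,*p,.07)[:2].round(3).tolist() for p in q]); x,y,w,h=cv2.boundingRect(c);print(x,y,w,h)
to([.515,-.37,.23])
"
```

```text
[317.8 276.3] 628.0 [0.474 0.084 0.03 ]
[186.7 171.1] 268.5 [ 0.913 -0.261  0.03 ]
[247.  212.8] 197.5 [ 0.69  -0.107  0.03 ]
at [0.4698 0.2632 0.2343] head 103.7 F [ 0.9 -0.2 -2.5] w 3.98 t 25.6333
shift cm [-62.59 -10.61   0.31] yaw 0
```

```bash
python3 -c "
from h import *
d=dict(np.load('pics/scene8.npz'))
for p in((163,114),(212,75),(258,100),(209,105)): print(plane(d,*p,.07).round(3))
for n in('scene','side'):
    e=dict(np.load(f'pics/{n}7.npz'))
    for c in blobs(e,(55,80,25),(85,255,255),300):
        print(n,cv2.contourArea(c)); a=cv2.approxPolyDP(cv2.convexHull(c),4,True)[:,0];print([(q.tolist(),plane(e,*q,.07)[:2].round(3).tolist(),plane(e,*q,0)[:2].round(3).tolist()) for q in a])
"
```

```text
[ 0.624 -0.461  0.07 ]
[ 0.444 -0.503  0.07 ]
[ 0.413 -0.348  0.07 ]
[ 0.518 -0.414  0.07 ]
scene 4869.5
[([220, 72], [0.421, -0.499], [0.373, -0.575]), ([257, 96], [0.406, -0.362], [0.357, -0.426]), ([257, 116], [0.452, -0.305], [0.407, -0.364]), ([201, 155], [0.631, -0.289], [0.601, -0.347]), ([165, 128], [0.646, -0.417], [0.617, -0.485]), ([161, 107], [0.614, -0.486], [0.582, -0.56])]
side 514.0
[([342, 133], [0.464, -0.504], [0.465, -0.621]), ([355, 134], [0.422, -0.506], [0.42, -0.623]), ([356, 168], [0.409, -0.317], [0.406, -0.417]), ([342, 164], [0.451, -0.33], [0.451, -0.431])]
```

Emit:
{"api": "servo_tool", "payload": {
  "rows": [3,-2,-0.2,0,0,3,-5,-0.6,0,0,3,-8.5,-1,0,0.02,3,-12,-1.4,0,0.05,3,-16,-1.9,0,0.08,3,-20,-2.4,0,0.11,3,-24,-2.9,0,0.14,3,-28,-3.4,0,0.17]
}}

```text
clock: 26.3
ee_pos: [0.5009, -0.0193, 0.2298]
ee_rot: [[-0.068, 0.998, -0.001], [0.998, 0.068, 0.0], [0.0, -0.001, -1.0]]
wrist_force: [2.1, -0.0, -1.8]
gripper_width: 0.435
grip_force: 30.0
```

```bash
python3 -c "
from h import *
to([.553,-.421,.23],94)
"
```

```text
at [ 0.5009 -0.0193  0.2298] head 93.88 F [ 2.1 -0.  -1.8] w 3.97 t 26.3
shift cm [-4.043e+01  2.480e+00 -4.000e-02] yaw -0.002
```

Emit:
{"api": "servo_tool", "payload": {
  "rows": [3,-3,0.2,0,0,3,-7,0.4,0,0,3,-11,0.7,0,0,3,-15,0.9,0,0,3,-19,1.2,0,0,3,-23,1.4,0,0,3,-26,1.6,0,0,3,-28,1.7,0,0]
}}

```text
clock: 26.97
ee_pos: [0.5375, -0.2986, 0.2293]
ee_rot: [[-0.067, 0.998, -0.001], [0.998, 0.067, 0.0], [0.0, -0.001, -1.0]]
wrist_force: [-0.4, 1.0, -1.7]
gripper_width: 0.439
grip_force: 30.0
```

```bash
python3 -c "
from h import *
d=cams.get_image('side')
d=cams.get_image('side')
for c in blobs(d,*COL['stone'],60): print(cen(c).round(1),cv2.contourArea(c),plane(d,*cen(c),.03).round(3))
d=cams.get_image('wrist');np.savez('pics/wrist9.npz',**d);cv2.imwrite('pics/wrist9.png',d['color'][:,:,::-1])
to([.553,-.421,.034],94)
"
```

```text
[186.7 171.2] 268.5 [ 0.913 -0.261  0.03 ]
[356.6 222.5] 221.5 [ 0.393 -0.123  0.03 ]
[247.1 212.2] 212.5 [ 0.69 -0.11  0.03]
[314.8 115.6] 168.5 [ 0.569 -0.672  0.03 ]
at [ 0.5374 -0.2966  0.2292] head 93.84 F [-0.6  0.9 -2.3] w 3.99 t 27.1167
shift cm [-12.54   0.76  19.5 ] yaw -0.003
```

View pics/wrist9.png

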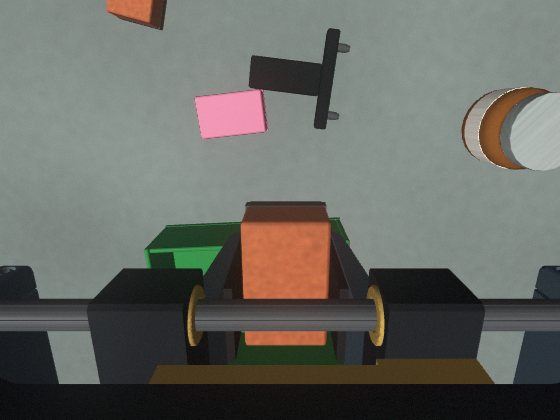

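The stone is held. The tub's near base edge runs from (163,227) to (340,218), with the rim's left corner at (147,250). The pink block is at (230,115), the black spanner at (300,75), and a loose stone is at the top left.

```bash
python3 -c "
from h import *
d=dict(np.load('pics/wrist9.npz'))
a,b,c=plane(d,163,227,0),plane(d,340,218,0),plane(d,147,250,.07);print(a,b,np.linalg.norm(a-b),c)
"
```

```text
[ 0.39868483 -0.36602797  0.        ] [ 0.60307672 -0.34125844  0.        ] 0.20588728663428185 [ 0.40672592 -0.36378342  0.07      ]
```

Emit:
{"api": "servo_tool", "payload": {
  "rows": [3,-2.5,0.2,0,0,3,-5.5,0.4,0,0,3,-8.5,0.6,0,0,3,-11,0.7,0,0,3,-12.5,0.7,2,0,3,-12.6,0.7,5,0,3,-12.6,0.7,8,0,3,-12.6,0.7,9,0]
}}

```text
clock: 27.78
ee_pos: [0.5519, -0.4182, 0.1356]
ee_rot: [[-0.069, 0.998, -0.005], [0.998, 0.069, 0.005], [0.005, -0.005, -1.0]]
wrist_force: [-1.6, 0.4, -2.8]
gripper_width: 0.44
grip_force: 30.0
```

```bash
python3 -c "
from h import *
d=cams.get_image('side')
d=cams.get_image('side')
to([.553,-.421,.035],94)
"
```

```text
at [ 0.5528 -0.4188  0.1383] head 94.0 F [-0.1 -0.2 -0.9] w 3.99 t 27.8833
shift cm [-0.26  0.04 10.33] yaw -0.0
```

Emit:
{"api": "servo_tool", "payload": {
  "rows": [3,-0.2,0,2.5,0,3,-0.2,0,5,0,3,-0.2,0,7.5,0,3,-0.2,0,9,0,3,-0.2,0,10,0,3,-0.2,0,10.3,0,3,-0.2,0,10.3,0,3,-0.2,0,10.3,0]
}}

```text
clock: 28.55
ee_pos: [0.5547, -0.4233, 0.0391]
ee_rot: [[-0.069, 0.998, 0.002], [0.998, 0.069, -0.001], [-0.001, 0.001, -1.0]]
wrist_force: [-0.3, -0.5, -0.9]
gripper_width: 0.433
grip_force: 30.0
```

Emit:
{"api": "servo_tool", "payload": {
  "rows": [4.2,0,0,0,0,5,0,0,0,0,5.4,0,0,0,0,5.4,0,0,0,0,5.4,0,0,0,0,5.4,0,0,0,0,5.4,0,0,0,0,5.4,0,0,0,0]
}}

```text
clock: 29.22
ee_pos: [0.5539, -0.4229, 0.0374]
ee_rot: [[-0.069, 0.998, -0.0], [0.998, 0.069, 0.0], [0.0, -0.0, -1.0]]
wrist_force: [-0.4, -0.6, -0.1]
gripper_width: 0.589
grip_force: 0.0
```

Emit:
{"api": "servo_tool", "payload": {
  "rows": [5.4,0,0,-1.5,0,5.4,0,0,-4,0,5.4,0,0,-8,0,5.4,0,0,-12,0,5.4,0,0,-16,0,5.4,0,0,-19,0,5.4,0,0,-20,0,5.4,0,0,-20,0]
}}

```text
clock: 29.88
ee_pos: [0.5549, -0.4238, 0.2409]
ee_rot: [[-0.069, 0.998, 0.004], [0.998, 0.069, -0.004], [-0.004, 0.004, -1.0]]
wrist_force: [-0.6, -1.0, -0.3]
gripper_width: 0.593
grip_force: 0.0
```

```bash
python3 -c "
from h import *
d=cams.get_image('side')
d=cams.get_image('wrist')
to([.45,-.2,.23],94)
"
```

```text
at [ 0.5536 -0.4227  0.2366] head 93.95 F [ 0.3  0.1 -0.4] w 5.42 t 29.9833
shift cm [22.93 -8.8   0.68] yaw -0.001
```

Emit:
{"api": "servo_tool", "payload": {
  "rows": [6,3,-1.9,0,0,6,6,-3.8,0,0,6,9,-5.7,0,0,6,12,-7.5,0,0,6,15,-9.4,0,0,6,18,-11.3,0,0,6,21,-13,0,0,6.5,22,-13.7,0,0]
}}

```text
clock: 30.65
ee_pos: [0.3983, -0.2088, 0.2356]
ee_rot: [[-0.07, 0.998, -0.005], [0.998, 0.07, 0.004], [0.004, -0.004, -1.0]]
wrist_force: [0.8, -0.5, 0.2]
gripper_width: 0.7
grip_force: 0.0
```

```bash
python3 -c "
from h import *
d=cams.get_image('side')
for c in blobs(d,*COL['stone'],60): print(cen(c).round(1),cv2.contourArea(c),plane(d,*cen(c),.03).round(3))
d=cams.get_image('side')
d=cams.get_image('wrist');np.savez('pics/wrist10.npz',**d);cv2.imwrite('pics/wrist10.png',d['color'][:,:,::-1])
to([.4,-.21,.23],94)
for c in blobs(d,(4,110,60),(13,235,255),300):
    R=cv2.minAreaRect(c);print(R,cv2.contourArea(c),cv2.approxPolyDP(cv2.convexHull(c),3,True)[:,0].tolist())
    print([plane(d,*q,.036)[:2].round(4).tolist() for q in cv2.approxPolyDP(cv2.convexHull(c),3,True)[:,0].astype(float)])
"
```

```text
[186.7 171.1] 269.5 [ 0.913 -0.261  0.03 ]
[356.7 222.5] 217.5 [ 0.393 -0.124  0.03 ]
[247.  212.3] 213.0 [ 0.69  -0.109  0.03 ]
[309.6 150.9] 88.0 [ 0.559 -0.441  0.03 ]
at [ 0.4016 -0.2124  0.2366] head 93.99 F [ 1.1  0.5 -0.1] w 6.52 t 30.8
shift cm [ 0.25 -0.14  0.66] yaw -0.0
((284.2059020996094, 93.67647552490234), (41.47359085083008, 69.12265014648438), 14.03624439239502) 2702.5 [[273, 56], [311, 66], [295, 131], [258, 121]]
[[0.3792, -0.0891], [0.4155, -0.0953], [0.4051, -0.1563], [0.368, -0.1492]]
```

View pics/wrist10.png

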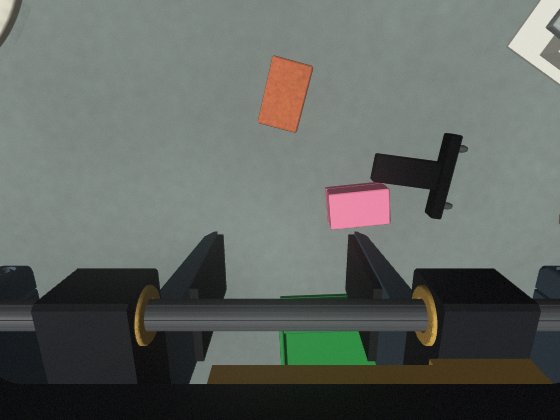

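The loose stone shows cleanly at (284,94). Its measured top is 37 x 62 mm against the true 40 x 64. The black and pink look-alikes are clear of it.

```bash
python3 -c "
from h import *
to([.392,-.1224,.09],79.5)
"
```

```text
at [ 0.4016 -0.2124  0.2366] head 93.99 F [ 1.1  0.5 -0.1] w 6.52 t 30.8
shift cm [ 9.03 -0.31 14.67] yaw 0.253
```

Emit:
{"api": "servo_tool", "payload": {
  "rows": [6.5,2.5,-0.1,1,0.08,6.5,5.5,-0.2,3,0.16,6.5,8,-0.3,6,0.25,6.5,9,-0.3,9,0.25,6.5,9,-0.3,12,0.25,6.5,9,-0.3,14,0.25,6.5,9,-0.3,14.6,0.25,6.5,9,-0.3,14.6,0.25]
}}

```text
clock: 31.47
ee_pos: [0.3928, -0.1236, 0.0898]
ee_rot: [[0.18, 0.984, -0.003], [0.984, -0.18, 0.001], [0.001, -0.003, -1.0]]
wrist_force: [0.4, 0.3, 0.2]
gripper_width: 0.712
grip_force: 0.0
```

```bash
python3 -c "
from h import *
for i in range(3):d=cams.get_image('side')
to([.392,-.1224,.026],79.5)
"
```

```text
at [ 0.3937 -0.124   0.0921] head 79.6 F [ 0.2  0.5 -0.2] w 6.52 t 31.6167
shift cm [ 0.13 -0.2   6.61] yaw 0.002
```

Emit:
{"api": "servo_tool", "payload": {
  "rows": [6.5,0.1,-0.2,1.5,0,6.5,0.1,-0.2,3,0,6.5,0.1,-0.2,5,0,6.5,0.1,-0.2,6.2,0,6.5,0.1,-0.2,6.6,0,6.5,0.1,-0.2,6.6,0,6.5,0.1,-0.2,6.6,0,6,0.1,-0.2,6.6,0]
}}

```text
clock: 32.28
ee_pos: [0.3917, -0.1223, 0.0264]
ee_rot: [[0.18, 0.984, 0.001], [0.984, -0.18, -0.001], [-0.0, 0.002, -1.0]]
wrist_force: [0.7, -0.2, -0.3]
gripper_width: 0.675
grip_force: 0.0
```

Emit:
{"api": "servo_tool", "payload": {
  "rows": [5.5,0,0,0,0,4.5,0,0,0,0,3.5,0,0,0,0,3,0,0,0,0,3,0,0,0,0,3,0,0,0,0,3,0,0,0,0,3,0,0,0,0]
}}

```text
clock: 32.95
ee_pos: [0.3913, -0.122, 0.0257]
ee_rot: [[0.18, 0.984, 0.001], [0.984, -0.18, -0.0], [-0.0, 0.001, -1.0]]
wrist_force: [1.1, 0.5, 7.9]
gripper_width: 0.438
grip_force: 30.0
```

Emit:
{"api": "servo_tool", "payload": {
  "rows": [3,0,0,-1,0,3,0,0,-3,0,3,0,0,-6,0,3,0,0,-9,0,3,0,0,-12,0,3,0,0,-15,0,3,0,0,-18,0,3,0,0,-20,0]
}}

```text
clock: 33.62
ee_pos: [0.3912, -0.1219, 0.228]
ee_rot: [[0.18, 0.984, 0.002], [0.984, -0.18, -0.001], [-0.001, 0.002, -1.0]]
wrist_force: [1.1, -0.9, -2.3]
gripper_width: 0.436
grip_force: 30.0
```

```bash
python3 -c "
from h import *
to([.475,-.43,.23],94)
"
```

```text
at [ 0.3912 -0.1219  0.228 ] head 79.63 F [ 1.1 -0.9 -2.3] w 3.98 t 33.6167
shift cm [-28.79  13.79  -0.15] yaw -0.251
```

Emit:
{"api": "servo_tool", "payload": {
  "rows": [3,-3,1.4,0,-0.03,3,-6.5,3.1,0,-0.07,3,-10,4.8,0,-0.11,3,-13.5,6.5,0,-0.15,3,-17,8.2,0,-0.19,3,-20.5,9.8,0,-0.23,3,-24,11.5,0,-0.25,3,-27,13,0,-0.25]
}}

```text
clock: 34.28
ee_pos: [0.4702, -0.4132, 0.225]
ee_rot: [[-0.07, 0.998, -0.0], [0.998, 0.07, 0.0], [0.0, -0.0, -1.0]]
wrist_force: [1.2, -0.2, -1.2]
gripper_width: 0.44
grip_force: 30.0
```

Emit:
{"api": "servo_tool", "payload": {
  "rows": [3,-1.5,1,0,0,3,-1.5,1,0,0,3,-1.5,1,2,0,3,-1.5,1,5,0,3,-1.5,1,8,0,3,-1.5,1,9,0,3,-1.5,1,9,0,3,-1.5,1,9,0]
}}

```text
clock: 34.95
ee_pos: [0.4814, -0.425, 0.136]
ee_rot: [[-0.069, 0.998, -0.0], [0.998, 0.069, 0.0], [0.0, -0.0, -1.0]]
wrist_force: [0.8, -0.7, -1.2]
gripper_width: 0.436
grip_force: 30.0
```

```bash
python3 -c "
from h import *
to([.472,-.43,.034],94)
"
```

```text
at [ 0.4814 -0.425   0.136 ] head 93.96 F [ 0.8 -0.7 -1.2] w 3.97 t 34.95
shift cm [-0.44 -0.97 10.2 ] yaw -0.001
```

Emit:
{"api": "servo_tool", "payload": {
  "rows": [3,-0.3,-1,1,0,3,-0.3,-1,3.5,0,3,-0.3,-1,6,0,3,-0.3,-1,8,0,3,-0.3,-1,9.5,0,3,-0.3,-1,10.2,0,3,-0.3,-1,10.2,0,3,-0.3,-1,10.2,0]
}}

```text
clock: 35.62
ee_pos: [0.4722, -0.4295, 0.0349]
ee_rot: [[-0.069, 0.998, 0.001], [0.998, 0.069, -0.001], [-0.001, 0.001, -1.0]]
wrist_force: [-1.5, -0.1, -2.2]
gripper_width: 0.434
grip_force: 30.0
```

Emit:
{"api": "servo_tool", "payload": {
  "rows": [4.2,0,0,0,0,5,0,0,0,0,5.4,0,0,0,0,5.4,0,0,0,0,5.4,0,0,0,0,5.4,0,0,0,0,5.4,0,0,0,0,5.4,0,0,0,0]
}}

```text
clock: 36.28
ee_pos: [0.4715, -0.4289, 0.0334]
ee_rot: [[-0.069, 0.998, -0.0], [0.998, 0.069, 0.0], [0.0, -0.0, -1.0]]
wrist_force: [-0.8, 0.2, 0.1]
gripper_width: 0.588
grip_force: 0.0
```

Emit:
{"api": "servo_tool", "payload": {
  "rows": [5.4,0,0,-1.5,0,5.4,0,0,-4,0,5.4,0,0,-8,0,5.4,0,0,-12,0,5.4,0,0,-16,0,5.4,0,0,-19,0,5.4,0,0,-20,0,5.4,0,0,-20,0]
}}

```text
clock: 36.95
ee_pos: [0.4725, -0.4298, 0.2366]
ee_rot: [[-0.069, 0.998, 0.004], [0.998, 0.069, -0.004], [-0.004, 0.003, -1.0]]
wrist_force: [-0.2, -0.5, -0.0]
gripper_width: 0.592
grip_force: 0.0
```

```bash
python3 -c "
from h import *
d=cams.get_image('side')
d=cams.get_image('side')
to([.6754+.11*.88,-.0564-.11*.475,.232],151.65)
"
```

```text
at [ 0.4713 -0.4286  0.2327] head 93.95 F [ 1.1  0.4 -0.6] w 5.41 t 37.05
shift cm [29.85 32.22  0.07] yaw -1.007
```

Emit:
{"api": "servo_tool", "payload": {
  "rows": [5.4,2,2.2,0,-0.06,5.4,4.5,4.9,0,-0.12,5.4,7,7.6,0,-0.18,5.4,9.5,10.3,0,-0.25,5.4,12,13,0,-0.32,5.4,14.5,15.7,0,-0.4,5.4,17,18.4,0,-0.48,5.4,19,20.5,0,-0.56]
}}

```text
clock: 37.72
ee_pos: [0.6638, -0.2225, 0.2308]
ee_rot: [[-0.592, 0.806, -0.003], [0.806, 0.592, 0.002], [0.003, -0.001, -1.0]]
wrist_force: [0.6, -1.2, -0.2]
gripper_width: 0.594
grip_force: 0.0
```

```bash
python3 -c "
from h import *
to([.6754+.08*.88,-.0564-.08*.475,.232],151.65)
"
```

```text
at [ 0.6638 -0.2225  0.2308] head 126.31 F [ 0.6 -1.2 -0.2] w 5.41 t 37.7167
shift cm [ 5.47 14.2  -0.12] yaw -0.442
```

Emit:
{"api": "servo_tool", "payload": {
  "rows": [5.4,1,3,0,-0.08,5.4,2.2,6,0,-0.16,5.4,3.4,9,0,-0.24,5.4,4.5,12,0,-0.32,5.4,5.4,14,0,-0.4,5.4,5.4,14.2,0,-0.44,5.4,5.4,14.2,0,-0.44,5.4,5.4,14.2,0,-0.44]
}}

```text
clock: 38.38
ee_pos: [0.7453, -0.0979, 0.2312]
ee_rot: [[-0.876, 0.482, -0.003], [0.482, 0.876, 0.0], [0.003, -0.001, -1.0]]
wrist_force: [0.7, 0.2, 1.3]
gripper_width: 0.592
grip_force: 0.0
```

```bash
python3 - <<'E'
from h import *
for n in('scene','side'):
    d=cams.get_image(n);np.savez(f'pics/{n}11.npz',**d)
d=cams.get_image('wrist')
for c in blobs(d,(5,150,80),(16,255,255),300):
    R=cv2.minAreaRect(c);P=np.array([plane(d,*q,.119) for q in cv2.boxPoints(R)])
    print(R,cen(c).round(1),plane(d,*cen(c),.119).round(4),P.round(4).tolist(),np.linalg.norm(np.diff(P,axis=0),axis=1).round(4))
for n in('scene','side'):
    e=dict(np.load(f'pics/{n}11.npz'))
    for c in blobs(e,(5,120,60),(13,235,255),50): print(n,cen(c).round(1),cv2.contourArea(c),plane(e,*cen(c),.03).round(3))
to([.6754,-.0564,.082],151.65)
ims=[np.load(f'pics/{n}11.npz')['color'][:,:,::-1] for n in('scene','side')]
cv2.imwrite('pics/c11.png',np.hstack([cv2.resize(ims[0][60:360,130:480],(400,343)),cv2.resize(ims[1][90:390,140:490],(400,343))]))
E
```

```text
((289.0, 101.5), (39.0, 20.0), 90.0) [289.  101.4] [ 0.674  -0.0574  0.119 ] [[0.6588, -0.0573, 0.119], [0.6658, -0.0447, 0.119], [0.6898, -0.0576, 0.119], [0.6826, -0.0706, 0.119]] [0.0144 0.0273 0.0149]
scene [ 98.2 242.1] 799.5 [ 0.922 -0.26   0.03 ]
scene [248.9 227. ] 292.5 [ 0.656 -0.084  0.03 ]
scene [222.6 106.4] 266.0 [ 0.472 -0.425  0.03 ]
side [186.5 171.4] 302.5 [ 0.913 -0.259  0.03 ]
side [247.1 211.6] 241.0 [ 0.691 -0.112  0.03 ]
side [310.  150.7] 102.0 [ 0.558 -0.442  0.03 ]
side [335.5 152.2] 97.5 [ 0.477 -0.45   0.03 ]
side [239.  182.5] 63.0 [ 0.743 -0.235  0.03 ]
at [ 0.7454 -0.0989  0.2327] head 151.11 F [-0.1  0.1 -0.4] w 5.41 t 38.5333
shift cm [ 8.17  0.34 15.08] yaw -0.009
```

View pics/c11.png

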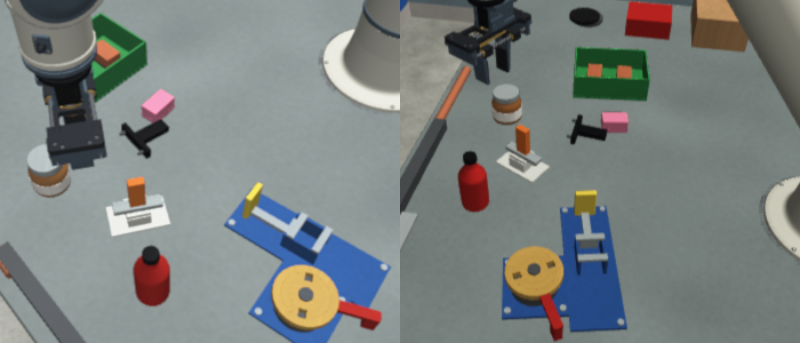

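Both stones are in the tub, no other terracotta stone is on the bench, and the spanner stands on its saddle. The ring is open with the latch clear.

Emit:
{"api": "servo_tool", "payload": {
  "rows": [5.4,3,0.1,0,0,5.4,6,0.2,1,0,5.4,8,0.3,3,-0.01,5.4,8.2,0.3,5,-0.01,5.4,8.2,0.3,7,-0.01,5.4,8.2,0.3,7.5,-0.01,5.4,8.2,0.3,7.5,-0.01,5.4,8.2,0.3,7.5,-0.01]
}}

```text
clock: 39.2
ee_pos: [0.6759, -0.0565, 0.159]
ee_rot: [[-0.881, 0.473, 0.0], [0.473, 0.881, -0.0], [-0.0, 0.0, -1.0]]
wrist_force: [-0.2, 0.7, 0.8]
gripper_width: 0.591
grip_force: 0.0
```

```bash
python3 - <<'E'
from h import *
for i in range(2):cams.get_image('side')
to([.6745,-.0569,.082],151.7)
d=dict(np.load("pics/wrist7.npz"));hsv=cv2.cvtColor(d["color"],cv2.COLOR_RGB2HSV)
br=cv2.inRange(hsv,(15,60,110),(26,255,255));br[:,:340]=0;c=max(cv2.findContours(br,0,1)[0],key=cv2.contourArea)
disc=np.zeros_like(br);cv2.drawContours(disc,[cv2.convexHull(c)],-1,255,-1)
for k in cv2.findContours(disc&~br,0,1)[0]:
    if cv2.contourArea(k)>80:
        P=np.array([plane(d,*q,.054) for q in cv2.boxPoints(cv2.minAreaRect(k))]);print(P.mean(0).round(4),np.linalg.norm(np.diff(P,axis=0),axis=1).round(4))
E
```

```text
at [ 0.6764 -0.0564  0.1597] head 151.78 F [ 0.  -0.6 -0.4] w 5.41 t 39.3
shift cm [ 0.16 -0.14  7.77] yaw 0.001
[0.5529 0.2455 0.054 ] [0.0137 0.0124 0.0138]
[0.5819 0.2635 0.054 ] [0.0244 0.0234 0.0247]
[0.6073 0.2795 0.054 ] [0.0106 0.0134 0.0107]
```

Emit:
{"api": "servo_tool", "payload": {
  "rows": [5.4,0.15,-0.1,2,0,5.4,0.15,-0.1,4,0,5.4,0.15,-0.1,6,0,5.4,0.15,-0.1,7.3,0,5.4,0.15,-0.1,7.7,0,5.4,0.15,-0.1,7.7,0,5.4,0.15,-0.1,7.7,0,4.5,0.15,-0.1,7.7,0]
}}

```text
clock: 39.97
ee_pos: [0.6747, -0.0562, 0.0828]
ee_rot: [[-0.881, 0.472, 0.002], [0.472, 0.881, -0.0], [-0.002, 0.001, -1.0]]
wrist_force: [0.1, -0.9, -0.2]
gripper_width: 0.548
grip_force: 0.0
```

Emit:
{"api": "servo_tool", "payload": {
  "rows": [3,0,0,0,0,2,0,0,0,0,1,0,0,0,0,0.5,0,0,0,0,0.5,0,0,0,0,0.5,0,0,0,0,0.5,0,0,0,0,0.5,0,0,0,0],
  "squeeze": 50
}}

```text
clock: 40.63
ee_pos: [0.6738, -0.0561, 0.0815]
ee_rot: [[-0.881, 0.472, 0.0], [0.472, 0.881, -0.0], [-0.0, 0.0, -1.0]]
wrist_force: [-0.6, 0.5, 2.6]
gripper_width: 0.173
grip_force: 50.0
```

Emit:
{"api": "servo_tool", "payload": {
  "rows": [0.5,0,0,-1,0,0.5,0,0,-3,0,0.5,0,0,-5,0,0.5,0,0,-8,0,0.5,0,0,-11,0,0.5,0,0,-14,0,0.5,0,0,-15,0,0.5,0,0,-15,0]
}}

```text
clock: 41.3
ee_pos: [0.675, -0.0563, 0.2346]
ee_rot: [[-0.881, 0.472, 0.005], [0.472, 0.881, -0.001], [-0.005, 0.002, -1.0]]
wrist_force: [-0.3, -0.3, -3.2]
gripper_width: 0.173
grip_force: 50.0
```

```bash
python3 - <<'E'
from h import *
for i in range(2):cams.get_image('side')
to([.5811,.2629,.232],32)
E
```

```text
at [ 0.6733 -0.056   0.2304] head 151.82 F [ 0.2 -0.2 -4.5] w 1.59 t 41.4
shift cm [23.18 23.76 -0.14] yaw 2.091
```

Emit:
{"api": "servo_tool", "payload": {
  "rows": [0.5,1,1,0,0.1,0.5,3,3,0,0.22,0.5,5,5,0,0.34,0.5,7,7,0,0.46,0.5,9,9.2,0,0.58,0.5,11,11.3,0,0.7,0.5,13,13.4,0,0.82,0.5,15,15.4,0,0.94]
}}

```text
clock: 42.07
ee_pos: [0.6127, 0.1517, 0.2289]
ee_rot: [[-0.133, 0.991, -0.004], [0.991, 0.133, -0.001], [-0.0, -0.004, -1.0]]
wrist_force: [-0.2, 0.3, -3.7]
gripper_width: 0.172
grip_force: 50.0
```

```bash
python3 - <<'E'
from h import *
to([.5811,.2629,.232],32)
E
```

```text
at [0.6127 0.1517 0.2289] head 97.63 F [-0.2  0.3 -3.7] w 1.57 t 42.0667
shift cm [11.44 -1.66 -0.3 ] yaw 1.145
```

Emit:
{"api": "servo_tool", "payload": {
  "rows": [0.5,1.5,-0.2,0,0.12,0.5,3.5,-0.5,0,0.24,0.5,5.5,-0.8,0,0.36,0.5,7.5,-1.1,0,0.48,0.5,9.5,-1.4,0,0.6,0.5,11,-1.6,0,0.72,0.5,11.4,-1.7,0,0.84,0.5,11.4,-1.7,0,0.95]
}}

```text
clock: 42.73
ee_pos: [0.58, 0.2621, 0.2288]
ee_rot: [[0.728, 0.685, -0.004], [0.685, -0.728, -0.001], [-0.004, -0.002, -1.0]]
wrist_force: [-0.5, 1.1, -1.6]
gripper_width: 0.168
grip_force: 50.0
```

Emit:
{"api": "servo_tool", "payload": {
  "rows": [0.5,0,0,2,0.1,0.5,0,0,4,0.18,0.5,0,0,6,0.18,0.5,0,0,8,0.18,0.5,0,0,9.5,0.18,0.5,0,0,10,0.18,0.5,0,0,10,0.18,0.5,0,0,10,0.18]
}}

```text
clock: 43.4
ee_pos: [0.5813, 0.2609, 0.1309]
ee_rot: [[0.837, 0.548, -0.001], [0.548, -0.837, -0.0], [-0.001, -0.0, -1.0]]
wrist_force: [0.7, -0.3, -2.3]
gripper_width: 0.172
grip_force: 50.0
```

```bash
python3 - <<'E'
from h import *
for i in range(3):cams.get_image('side')
to([.5811,.2629,.106],32)
E
```

```text
at [0.5821 0.2612 0.1322] head 33.22 F [-0.5  1.3 -2. ] w 1.57 t 43.55
shift cm [ 0.01 -0.2   2.62] yaw 0.021
```

Emit:
{"api": "servo_tool", "payload": {
  "rows": [0.5,0.1,-0.2,0,0.02,0.5,0.1,-0.2,0.2,0.02,0.5,0.1,-0.2,0.5,0.02,0.5,0.1,-0.2,0.8,0.02,0.5,0.1,-0.2,1.2,0.02,0.5,0.1,-0.2,1.6,0.02,0.5,0.1,-0.2,1.8,0.02,0.5,0.1,-0.2,1.8,0.02]
}}

```text
clock: 44.22
ee_pos: [0.581, 0.2631, 0.1126]
ee_rot: [[0.847, 0.531, -0.001], [0.531, -0.847, -0.0], [-0.001, -0.0, -1.0]]
wrist_force: [-0.1, -0.3, -1.9]
gripper_width: 0.172
grip_force: 50.0
```

```bash
python3 - <<'E'
from h import *
for i in range(2):cams.get_image('side')
to([.5811,.2629,.1065],32)
E
```

```text
at [0.5814 0.2632 0.1133] head 32.07 F [ 0.3 -0.7 -2.3] w 1.54 t 44.3167
shift cm [-0.04  0.01  0.68] yaw 0.001
```

Tips are in with no contact force, so I'll seat it and turn back.

Emit:
{"api": "servo_tool", "payload": {
  "rows": [0.5,0,0,0.2,0,0.5,0,0,0.4,0,0.5,0,0,0.6,0,0.5,0,0,0.65,0,0.5,0,0,0.65,0,0.5,0,0,0.65,0,0.5,0,0,0.65,0,0.5,0,0,0.65,0]
}}

```text
clock: 44.98
ee_pos: [0.5815, 0.2633, 0.107]
ee_rot: [[0.847, 0.531, 0.0], [0.531, -0.847, 0.0], [0.0, 0.0, -1.0]]
wrist_force: [1.1, -0.2, -2.9]
gripper_width: 0.171
grip_force: 50.0
```

Emit:
{"api": "servo_tool", "payload": {
  "rows": [0.5,0,0,0,-0.06,0.5,0,0,0,-0.15,0.5,0,0,0,-0.24,0.5,0,0,0,-0.33,0.5,0,0,0,-0.42,0.5,0,0,0,-0.51,0.5,0,0,0,-0.6,0.5,0,0,0,-0.6]
}}

```text
clock: 45.65
ee_pos: [0.5813, 0.2634, 0.107]
ee_rot: [[0.395, 0.919, -0.0], [0.919, -0.395, 0.0], [0.0, -0.0, -1.0]]
wrist_force: [-0.3, 0.6, -2.4]
gripper_width: 0.174
grip_force: 50.0
```

Emit:
{"api": "servo_tool", "payload": {
  "rows": [0.5,0,0,0,-0.09,0.5,0,0,0,-0.18,0.5,0,0,0,-0.27,0.5,0,0,0,-0.36,0.5,0,0,0,-0.45,0.5,0,0,0,-0.54,0.5,0,0,0,-0.6,0.5,0,0,0,-0.6]
}}

```text
clock: 46.32
ee_pos: [0.5815, 0.2633, 0.107]
ee_rot: [[-0.188, 0.982, 0.0], [0.982, 0.188, 0.0], [0.0, 0.0, -1.0]]
wrist_force: [0.1, 0.1, -2.1]
gripper_width: 0.177
grip_force: 50.0
```

```bash
python3 - <<'E'
from h import *
to([.5811,.2629,.1065],104);print(r.read_state()['moment'])
E
```

```text
at [0.5815 0.2633 0.107 ] head 100.83 F [ 0.1  0.1 -2.1] w 1.61 t 46.3167
shift cm [-0.03 -0.04  0.05] yaw -0.055
[ 0.04236446 -0.02088017  0.04109625]
```

Emit:
{"api": "servo_tool", "payload": {
  "rows": [0.5,0,0,0,-0.03,0.5,0,0,0,-0.06,0.5,0,0,0,-0.09,0.5,0,0,0,-0.12,0.5,0,0,0,-0.14,0.5,0,0,0,-0.14,0.5,0,0,0,-0.14,0.5,0,0,0,-0.14]
}}

```text
clock: 46.98
ee_pos: [0.5815, 0.2633, 0.1069]
ee_rot: [[-0.321, 0.947, 0.0], [0.947, 0.321, 0.0], [0.0, 0.0, -1.0]]
wrist_force: [0.5, 0.2, -2.5]
gripper_width: 0.175
grip_force: 50.0
```

```bash
python3 - <<'E'
from h import *
to([.5811,.2629,.1065],104);print(r.read_state()['moment'])
E
```

```text
at [0.5815 0.2633 0.1069] head 108.73 F [ 0.5  0.2 -2.5] w 1.6 t 46.9833
shift cm [-0.02 -0.05  0.04] yaw 0.082
[ 0.068244   -0.11433563 -0.40602885]
```

Emit:
{"api": "servo_tool", "payload": {
  "rows": [0.5,0,0,0,-0.03,0.5,0,0,0,-0.05,0.5,0,0,0,-0.05,0.5,0,0,0,-0.05,0.5,0,0,0,0,0.5,0,0,0,0.04,0.5,0,0,0,0.06,0.5,0,0,0,0.06]
}}

```text
clock: 47.65
ee_pos: [0.5813, 0.2633, 0.1069]
ee_rot: [[-0.265, 0.964, -0.0], [0.964, 0.265, -0.0], [-0.0, -0.0, -1.0]]
wrist_force: [0.2, -0.3, -3.3]
gripper_width: 0.173
grip_force: 50.0
```

Emit:
{"api": "servo_tool", "payload": {
  "rows": [0.5,0,0,-0.5,0,0.5,0,0,-1,0,0.5,0,0,-2,0,0.5,0,0,-4,0,0.5,0,0,-7,0,0.5,0,0,-10,0,0.5,0,0,-12,0,0.5,0,0,-12,0]
}}

```text
clock: 48.32
ee_pos: [0.5834, 0.264, 0.2328]
ee_rot: [[-0.266, 0.964, 0.008], [0.964, 0.266, 0.003], [0.0, 0.008, -1.0]]
wrist_force: [0.1, 0.2, -2.0]
gripper_width: 0.174
grip_force: 50.0
```

```bash
python3 - <<'E'
from h import *
for i in range(2):cams.get_image('side')
to([.674,-.0562,.232],151.8)
E
```

```text
at [0.5816 0.2633 0.228 ] head 105.43 F [-1.2 -0.4 -3. ] w 1.6 t 48.4167
shift cm [-33.26   0.4   -0.4 ] yaw -0.809
```

Emit:
{"api": "servo_tool", "payload": {
  "rows": [0.5,-2,0,0,0,0.5,-5,0,0,0,0.5,-8,0,0,0,0.5,-10.5,0,0,0,0.5,-12,0,0,0,0.5,-12,0,0,0,0.5,-12,0,0,0,0.5,-12,0,0,0]
}}

```text
clock: 49.08
ee_pos: [0.6128, 0.1482, 0.2263]
ee_rot: [[-0.266, 0.964, -0.001], [0.964, 0.266, 0.0], [0.001, -0.001, -1.0]]
wrist_force: [0.3, 1.4, -2.4]
gripper_width: 0.17
grip_force: 50.0
```

```bash
python3 - <<'E'
from h import *
d=cams.get_image('wrist');hsv=cv2.cvtColor(d["color"],cv2.COLOR_RGB2HSV);cv2.imwrite('pics/wrist12.png',d['color'][:,:,::-1])
br=cv2.inRange(hsv,(15,60,110),(26,255,255));br[180:]=0;c=max(cv2.findContours(br,0,1)[0],key=cv2.contourArea)
disc=np.zeros_like(br);cv2.drawContours(disc,[cv2.convexHull(c)],-1,255,-1);H=[]
for k in cv2.findContours(disc&~br,0,1)[0]:
    if cv2.contourArea(k)>80:
        P=np.array([plane(d,*q,.054) for q in cv2.boxPoints(cv2.minAreaRect(k))]);print(P.mean(0).round(4));H.append(P.mean(0))
v=H[-1]-H[0];print("ring head",np.degrees(np.arctan2(v[1],v[0]))%180)
to([.674,-.0562,.232],151.8)
E
```

```text
[0.5888 0.2314 0.054 ]
[0.5812 0.2636 0.054 ]
[0.5735 0.2948 0.054 ]
ring head 103.5929510456782
at [0.6128 0.1485 0.2265] head 105.46 F [ 0.2  0.3 -3.1] w 1.59 t 49.1333
shift cm [-21.36   0.44  -0.56] yaw -0.809
```

View pics/wrist12.png

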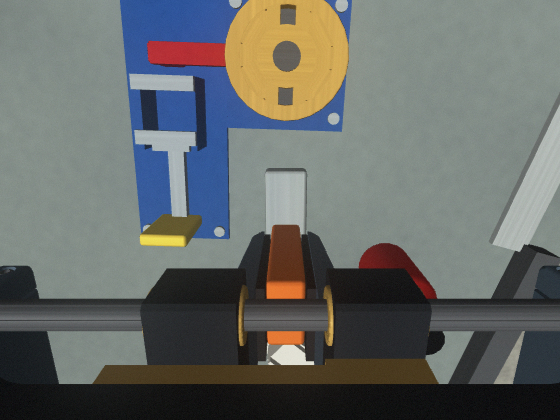

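The ring reads 103.6°, matching the holder's heading of about 103.9°, so it is fully latched over an empty channel. The latch is at (185,53). Now I'll return the spanner.

Emit:
{"api": "servo_tool", "payload": {
  "rows": [0.5,-2,0,0,-0.1,0.5,-5,0.1,0,-0.2,0.5,-8.5,0.2,0,-0.31,0.5,-12,0.3,0,-0.42,0.5,-15.5,0.3,0,-0.53,0.5,-18.5,0.4,0,-0.64,0.5,-21,0.4,0,-0.75,0.5,-21.4,0.4,0,-0.81]
}}

```text
clock: 49.8
ee_pos: [0.6749, -0.0607, 0.2265]
ee_rot: [[-0.884, 0.468, 0.0], [0.468, 0.884, -0.001], [-0.001, -0.001, -1.0]]
wrist_force: [-0.7, -1.2, -3.5]
gripper_width: 0.174
grip_force: 50.0
```

Emit:
{"api": "servo_tool", "payload": {
  "rows": [0.5,0,0,2,0,0.5,0,0,5,0,0.5,0,0,8,0,0.5,0,0,10.5,0,0.5,0,0,12,0,0.5,0,0,12,0,0.5,0,0,12,0,0.5,0,0,12,0]
}}

```text
clock: 50.47
ee_pos: [0.6748, -0.0572, 0.1082]
ee_rot: [[-0.882, 0.472, 0.002], [0.472, 0.882, -0.0], [-0.001, 0.001, -1.0]]
wrist_force: [-0.0, -0.3, -2.9]
gripper_width: 0.175
grip_force: 50.0
```

```bash
python3 - <<'E'
from h import *
for i in range(3):cams.get_image('side')
to([.674,-.0562,.082],151.8)
E
```

```text
at [ 0.6748 -0.0576  0.1084] head 151.84 F [-0.4 -0.5 -2.6] w 1.62 t 50.6167
shift cm [0.14 0.08 2.64] yaw 0.001
```

Emit:
{"api": "servo_tool", "payload": {
  "rows": [0.5,0.1,0.1,0,0,0.5,0.1,0.1,0.5,0,0.5,0.1,0.1,1,0,0.5,0.1,0.1,1.6,0,0.5,0.1,0.1,2.2,0,0.5,0.1,0.1,2.6,0,0.5,0.1,0.1,2.65,0,0.5,0.1,0.1,2.65,0]
}}

```text
clock: 51.28
ee_pos: [0.6735, -0.0564, 0.081]
ee_rot: [[-0.881, 0.472, 0.0], [0.472, 0.881, -0.0], [-0.0, -0.0, -1.0]]
wrist_force: [-6.2, 0.4, 15.4]
gripper_width: 0.172
grip_force: 50.0
```

Emit:
{"api": "servo_tool", "payload": {
  "rows": [1.8,0,0,0,0,2.5,0,0,0,0,3,0,0,0,0,4,0,0,0,0,5,0,0,0,0,5,0,0,0,0,5,0,0,0,0,5,0,0,0,0]
}}

```text
clock: 51.95
ee_pos: [0.6736, -0.0563, 0.0804]
ee_rot: [[-0.882, 0.472, -0.0], [0.472, 0.882, 0.0], [0.0, -0.0, -1.0]]
wrist_force: [-0.4, -0.0, -0.1]
gripper_width: 0.546
grip_force: 0.0
```

Emit:
{"api": "servo_tool", "payload": {
  "rows": [5,0,0,-1,0,5,0,0,-3,0,5,0,0,-6,0,5,0,0,-9,0,5,0,0,-12,0,5,-2,0,-15,0,5,-5,0,-15,0,5,-8,0,-15,0]
}}

```text
clock: 52.62
ee_pos: [0.7456, -0.0944, 0.2347]
ee_rot: [[-0.882, 0.472, 0.005], [0.472, 0.882, -0.001], [-0.005, 0.001, -1.0]]
wrist_force: [-0.0, -0.3, -0.2]
gripper_width: 0.547
grip_force: 0.0
```

```bash
python3 - <<'E'
from h import *
for i in range(3):d=cams.get_image('side')
w=cams.get_image('wrist')
for c in blobs(w,(5,150,80),(16,255,255),300): print(cv2.minAreaRect(c),plane(w,*cen(c),.119).round(4))
for c in blobs(d,(5,120,60),(13,235,255),50): print(cen(c).round(1),cv2.contourArea(c),plane(d,*cen(c),.03).round(3))
cv2.imwrite('pics/fin.png',np.hstack([cv2.resize(d['color'][90:390,140:490,::-1],(400,343)),cv2.resize(w['color'][:,:,::-1],(400,300))[:,:].copy() if 0 else cv2.copyMakeBorder(cv2.resize(w['color'][:,:,::-1],(400,300)),0,43,0,0,0)]))
to([0,0,0])
E
```

```text
((285.5, 103.0), (40.0, 19.0), 90.0) [ 0.6733 -0.0574  0.119 ]
[186.5 171.4] 300.5 [ 0.913 -0.259  0.03 ]
[247.5 211.5] 242.0 [ 0.69  -0.113  0.03 ]
[309.9 150.7] 101.0 [ 0.558 -0.443  0.03 ]
[335.5 152.2] 97.5 [ 0.477 -0.45   0.03 ]
at [ 0.7441 -0.0943  0.2305] head 151.79 F [ 0.7  0.1 -0.5] w 5.01 t 52.8167
shift cm [ 70.02 -26.86  23.07] yaw 0
```

View pics/fin.png

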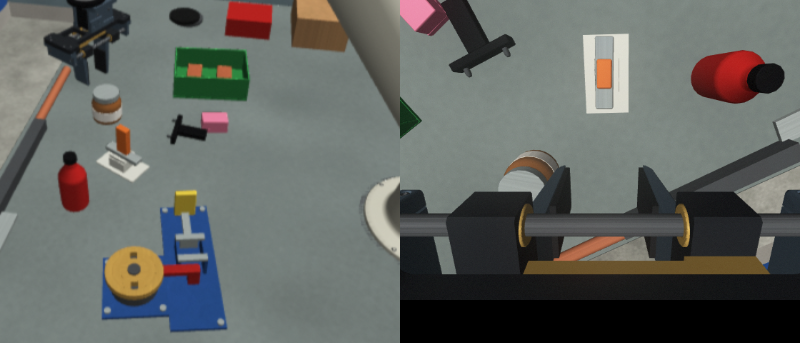

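The spanner stands upright on its saddle, both stones are in the tub, the holder is empty and latched, and the bottle and jar have not moved.

```bash
python3 -c "
from plant import r
print(r.job_done())"
```

```text
the job is handed in; nothing more can be done
None
```

I handed the job in at about 53 s with every step done: ring opened, stone ejected, the only two worn stones I found in the tub, empty holder latched and spanner upright on its saddle; the closed fingers briefly pressed the ejector tab with about 52 N at its stop, and the hand-in gave no verdict.

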